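# Set and clamp a rack post in the V-block jig

## Task

Take the chrome rack post from the wooden rest and lower it gently into the V-blocks of the green jig, a finger's width or more short of the yellow end stop, so that it settles fully home in both Vs. Then slide it along the Vs until it bears firmly against the stop, let go, and swing the clamp arm over by its red ball and press it down firmly so that its pad holds the post; never force the post or drop it, as it dents, and leave the other things where they are.

Things in the scene. Friction and masses are not known exactly. Their poses are not given: they have to be found in the camera images.
- post: chromed shelf-rack post with fine dark rings: a round bar 25 mm thick, 220 mm long, about 0.3 kg (varies), easily dented. Origin at its centre, y axis along it (ends at -110 and +110 mm). It starts level in one lane of the wooden rest, axis 40 mm above the table, its middle 120 mm free down to the rest's floor 12 mm above the table; grip it across the middle.
- rest: plywood rest, 130 (x) x 200 (y) x 36 mm, fixed to the table, with two lanes along its y, 70 mm apart centre to centre; two notched wooden bars at y = -75 and +75 mm (22 mm thick) carry the post and a dowel. Origin under its centre, on the table.
- jig: V-block jig, fixed to the table: green plate 130 (x) x 290 (y) x 12 mm with two steel V-blocks. Origin under its centre, on the table; z up; y = line of the V. V-blocks 62 mm wide (x), 24 mm thick, at y = -65 and +65 mm, 106 mm free between them; 90 degree Vs, rigid, 48 mm across the mouth, lips 69 mm above the table. The stop is at the +y end, the clamp at y = +65 mm.
- seat (a point): point on the axis of the fully seated post, midway between the V-blocks: 62.7 mm above the jig's origin, same axes as the jig (the seated axis runs along y). Pressing the post on the jig with over 40 N before clamping dents it.
- stop: yellow end stop, rigid plate 34 mm wide, 14 mm thick, set and locked somewhere at the jig's +y end. Origin in its face, on the seated post's axis; axes as the jig. The face looks to -y: when the post touches, its centre is 110 mm to -y of here. The post bears on it firmly when pushed with more than 5 N; over 40 N dents it.
- clamp: clamp arm, hinged about its own y axis (parallel to the jig's y); origin at the hinge centre, at x = +46, y = +65 mm on the jig, 88 mm above the table. The arm runs along its own -x. Closed it lies level across the V towards the jig's -x; it starts 1.7 to 1.95 rad up from there, leaning back clear of the V (limit 2.0). Stiff: stays where left, moves with 2 to 4 N at the ball.
- clamp_pad (a point): centre of the underside of the black rubber pad, 18 x 18 mm, under the arm 46 mm from the hinge; with the arm level it just touches the top of the seated post. Clamped firmly = over 10 N here: about 8 N down on the ball (leverage 2.3 to 1, less the hinge's stiffness). Over 90 N here dents the post.
- clamp_ball (a point): centre of the red ball knob, 26 mm in diameter, at the arm's free end, 108 mm from the hinge, on a rod 10 mm thick. Closed, it is 62 mm to -x of the V's line, 88 mm above the table. Pinched on the sides that face the jig's +y and -y, it turns between the fingers as the arm swings.
- dowel: plain wooden dowel, 18 mm thick, 190 mm long, lying in the other lane of the wooden rest; leave alone
- mug: white ceramic mug, 95 mm tall
- jar: green glass jar with white cap, 64 mm across, 85 mm tall
- jar2: amber glass jar with white cap, 64 mm across, 85 mm tall
- tape: blue roll of tape lying flat, 90 mm across, 24 mm tall
- pliers: pliers with red handles, lying flat, about 160 mm long
- eraser: grey felt board eraser, 50 x 120 x 30 mm
- glass_tile: green glass tile, 90 x 90 x 8 mm

How it is judged:
By the outcome, as a careful person would: the job done as asked, in the order asked, and still so for the second after the job is handed in, with the robot touching nothing.
It also fails if it takes over 72 s, if anything falls off the work surface, if the arm or the gripper's body presses on something with over 40 N, if the wrist force passes 120 N, or if a joint passes its speed limit or range.

## Robot

A 6-joint arm with a two-finger parallel gripper is mounted at the origin on the work surface. World frame = base frame: x ahead of the robot, y to its left, z up, the work surface at z = 0. Lengths are in m, angles in degrees, forces in N, time in s.
With the tool pointing down it reaches from about 0.25 to 0.725 m from the base axis. Payload 9.7 kg.
Tool frame: the origin (TCP) lies midway between the tips of the shut fingers; the grasp point (between the pads) lies 19 mm behind it; z points along the fingers, x is the direction in which the jaws open and shut, and the axes are right-handed (so a half turn about z gives the same grasp; the last joint's range is limited). The gripper opens to 85 mm and grips with 20 to 120 N. Pads are 22 mm wide; open, the fingers measure 114 mm over their backs; the gripper's body (76 mm by 85 mm) begins 54 mm behind the grasp point. The pads swing forward as they close: fully open they stand 13 mm farther back than shut.
Start: joints at [-71.677, 4.979, 10.078, 95.1, 0, 90], TCP at [0.173, -0.522, 0.231] pointing down, gripper open.
Joint ranges: [-179.16, 179.16], [-48.56, 103.87], [-65.8, 70.77], [-126.05, 130.52], [-82.76, 87.17], [-180, 180]. Speed limits (degrees/s): [127.2, 127.2, 147.25, 180, 180, 180].

## Interface

Orientations are given as [roll, pitch, yaw] about the fixed x, y, z axes, in that order (R = Rz(yaw) Ry(pitch) Rx(roll)).
In Python, from workcell import bot, optics gives the robot as it stands.
- The arm moves only by the shell command python3 -m creep 'ROWS' [FORCE]. ROWS is JSON, a list of rows, each a list of 7 numbers: the shift along the tool's x, y, z in m, then the turn, a rotation vector about the tool's x, y, z in rad, then the opening, from 0 (shut) to 1 (fully open). A call has 1 to 8 rows; each row is the pose to reach, as a shift and turn from the pose commanded when the call began, along the tool's axes at that moment; what a row does not reach only later rows make up. A row lasts 1/10 s, in which the tool goes at most 50 mm and 8.59 degrees, less where a joint would pass 70% of its speed; a pose out of reach is approached as far as the arm can. A call with a gripper value outside its range is refused whole. The fingers move at their own pace and stop on an object; FORCE is the grip in N (left out, the last holds). Time passes only in rows, so rows that repeat a pose let the fingers close. It gives the time, the measured TCP pose, the force and the opening at its end, in the units of the state.
- bot.get_obs(): the state, without advancing time (a new reading comes with each control period).
- optics.camera(name): name is "scene" or "top"; returns the picture (480x640x3 uint8, red, green, blue); there is no depth.
- optics.camera_params(name): a dict with "camera_matrix" (3x3 intrinsics, pixels), "D" ([k1, k2, p1, p2, k3] as OpenCV has them; the pictures are not rectified), "R" (3x3) and "t" (3): a world point X has camera coordinates R X + t. Camera axes: x right, y down, z forward; pixel columns grow to the right and rows downward; lengths in m; the calibration is good to about 2 mm. A picture is of the moment at which its call begins. camera_params takes no time and is no camera call.
- bot.job_done(): hands the job in, once; it reports no verdict.
The state is a dict: "time": time; "q": joint angles; "qd": joint speeds; "joint_efforts": joint torques, N m; "ee_pos": TCP position; "tcp_rot": TCP orientation; "wrist_force": force on the tool from outside, world axes, zero at the start; "torque": the same for the moment, N m; "opening": finger opening in m.
Only numpy, scipy, OpenCV 4.12 (cv2) and the standard library are available. Lean on these libraries where they do the work, as an engineer would, in place of code of your own. Each camera call takes 0.05 s, during which the arm holds its last target.

## Working session

There is one attempt and no reset: what is moved stays moved. The work goes in short steps, Python scripts to look and compute and a shell command to move; the robot and the scene stay as the last step left them, time stands still between calls to the robot, and variables do not carry over. Pictures are saved under pics/ and viewed, and the job is handed in when it is done.

```bash
ls; mkdir -p pics; python3 - <<'E'
from workcell import bot, optics
import cv2
for n in ("scene","top"):
    p=optics.camera_params(n); print(n,p)
    cv2.imwrite(f"pics/{n}0.png",optics.camera(n)[:,:,::-1])
o=bot.get_obs(); print(o)
E
```

```text
pics
scene {'camera_matrix': array([[522.10739767,   0.        , 318.99798844],
       [  0.        , 522.10739767, 233.45970205],
       [  0.        ,   0.        ,   1.        ]]), 'D': array([-0.05096032,  0.        ,  0.        ,  0.        ,  0.        ]), 'R': array([[-0.89693656,  0.44203918,  0.0103038 ],
       [ 0.34936044,  0.722782  , -0.59626626],
       [-0.27102045, -0.53121327, -0.80272061]]), 't': array([ 0.52046879, -0.14988001,  1.76305554])}
top {'camera_matrix': array([[480.177441  ,   0.        , 323.46419242],
       [  0.        , 480.177441  , 234.81682776],
       [  0.        ,   0.        ,   1.        ]]), 'D': array([-0.05092693,  0.        ,  0.        ,  0.        ,  0.        ]), 'R': array([[ 0.1375316 , -0.99049682, -0.00105285],
       [-0.96934429, -0.13437589, -0.20570556],
       [ 0.20360922,  0.02931159, -0.97861336]]), 't': array([-0.0597333 ,  0.57718654,  1.22892098])}
{'time': 0.1, 'q': array([-7.16790110e+01,  5.00935512e+00,  1.00401621e+01,  9.50984517e+01,
       -6.44226560e-04,  9.00002258e+01]), 'qd': array([-0.05561943, -0.08052051,  0.17429931,  0.02784613,  0.0174293 ,
       -0.05979596]), 'joint_efforts': array([ 2.57254851e-04, -5.21562982e+01,  4.65651333e+01,  1.61150034e-02,
       -4.96187411e-06, -1.19335411e-05]), 'ee_pos': array([ 0.1728248 , -0.52194266,  0.23065092]), 'tcp_rot': array([ 1.79999356e+02,  6.76447147e-02, -7.16792368e+01]), 'wrist_force': array([-0.3124896 ,  0.55277023, -0.13512012]), 'torque': array([ 0.03844366,  0.022099  , -0.02857486]), 'opening': 0.08526595658331708}
```

View pics/scene0.png

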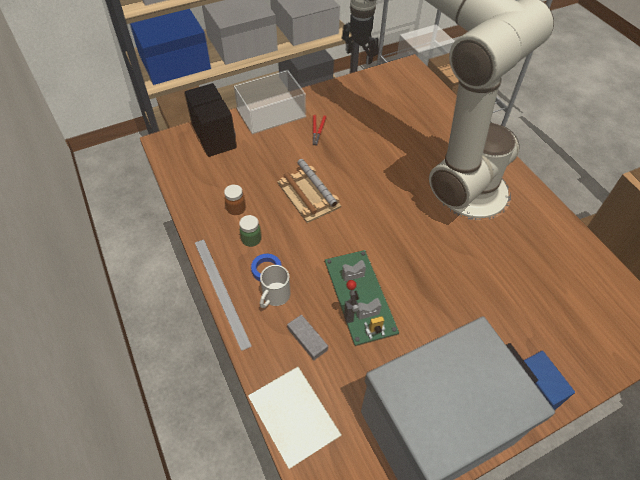

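View pics/top0.png

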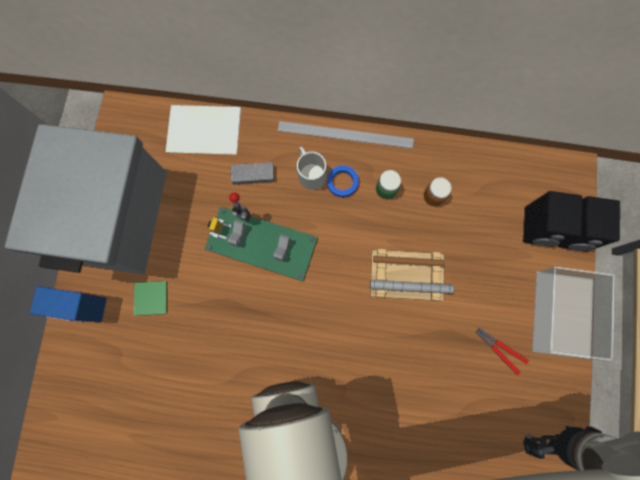

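The scene view has the rest at about (310,190) and the jig at about (360,297). In the top view the rest is at (408,275) with the post along its lower lane (372–452, 287). The jig is at (262,245), with the stop at (215,227) and the ball at (235,197). Next I'll zoom in on both.

```bash
python3 - <<'E'
import cv2,numpy as np
t=cv2.imread("pics/top0.png"); s=cv2.imread("pics/scene0.png")
def z(im,x0,y0,w,h,n,f):
    cv2.imwrite(n,cv2.resize(im[y0:y0+h,x0:x0+w],None,fx=f,fy=f,interpolation=cv2.INTER_CUBIC))
z(t,195,180,130,105,"pics/tj.png",6)
z(t,360,240,100,70,"pics/tr.png",8)
z(s,310,240,100,110,"pics/sj.png",5)
z(s,270,145,80,80,"pics/sr.png",7)
E
```

```text
(no output)
```

View pics/tj.png

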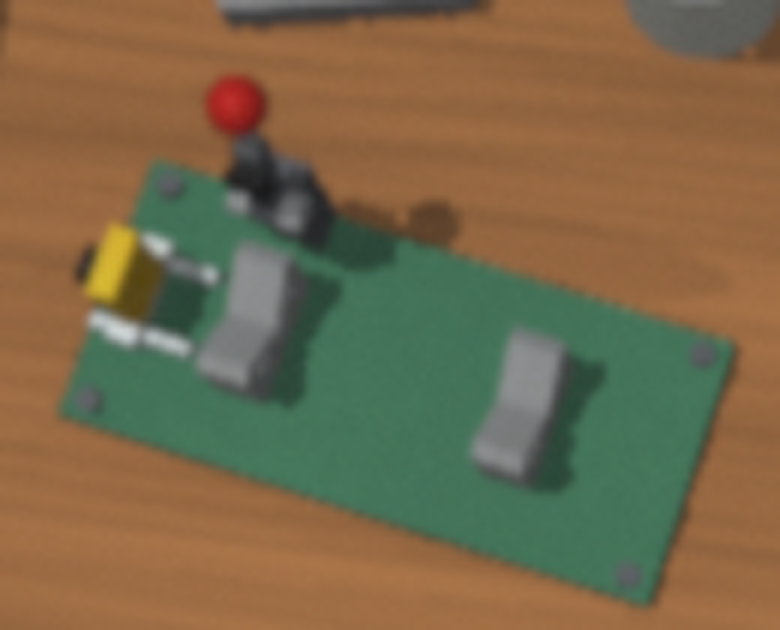

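View pics/tr.png

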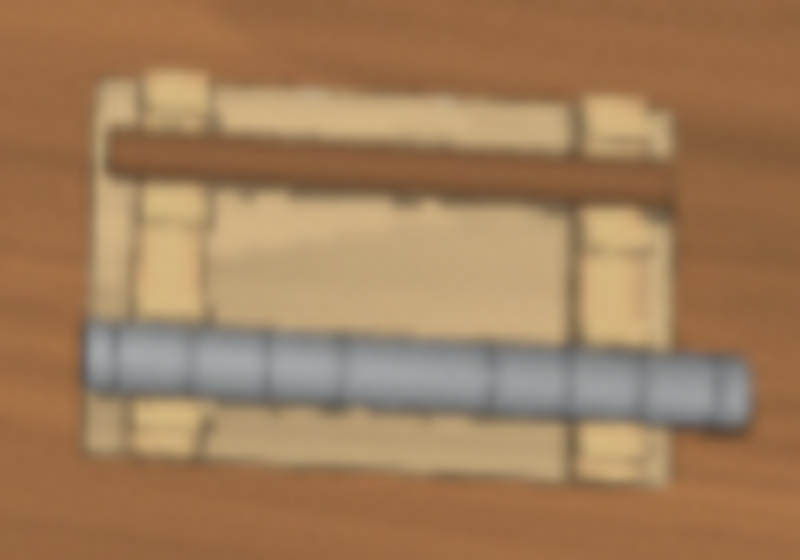

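View pics/sj.png

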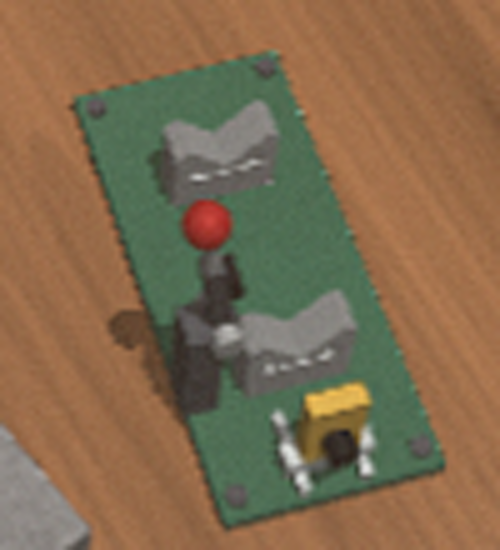

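View pics/sr.png

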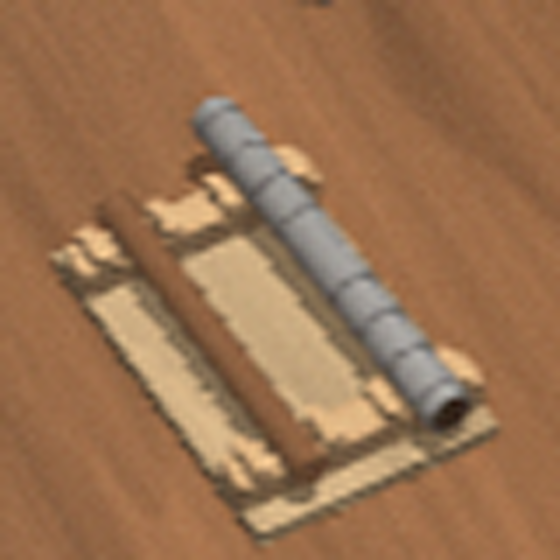

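```bash
cat > h.py <<'E'
import numpy as np, cv2
from workcell import bot, optics
P={n:optics.camera_params(n) for n in("scene","top")}
def ray(n,uv):
    p=P[n]; q=cv2.undistortPoints(np.array([[uv]],float),p["camera_matrix"],p["D"])[0,0]
    R=np.array(p["R"]);t=np.array(p["t"]); d=R.T@np.array([q[0],q[1],1]); return -R.T@t, d/np.linalg.norm(d)
def onz(n,uv,z):
    o,d=ray(n,uv); return o+d*(z-o[2])/d[2]
def tri(uvt,uvs):
    A=np.zeros((3,3));b=np.zeros(3);r=[ray("top",uvt),ray("scene",uvs)]
    for o,d in r: M=np.eye(3)-np.outer(d,d);A+=M;b+=M@o
    x=np.linalg.solve(A,b); return x,[np.linalg.norm((np.eye(3)-np.outer(d,d))@(x-o)) for o,d in r]
def proj(n,X):
    p=P[n]; return cv2.projectPoints(np.array([X],float),cv2.Rodrigues(np.array(p["R"]))[0],np.array(p["t"]),p["camera_matrix"],np.array(p["D"]))[0][0,0]
def big(m):
    c=max(cv2.findContours(m.astype(np.uint8),cv2.RETR_EXTERNAL,cv2.CHAIN_APPROX_NONE)[0],key=cv2.contourArea); return c
E
cat > m.py <<'E'
from h import *
im={"top":cv2.imread("pics/top0.png"),"scene":cv2.imread("pics/scene0.png")}
roi={"top":((195,180,325,285),(360,240,460,310)),"scene":((310,240,410,350),(270,145,350,225))}
def mask(n,k,lo,hi):
    x0,y0,x1,y1=roi[n][k]; h=cv2.cvtColor(im[n],cv2.COLOR_BGR2HSV); m=cv2.inRange(h,lo,hi); o=np.zeros_like(m);o[y0:y1,x0:x1]=m[y0:y1,x0:x1]; return o
for n in im:
    g=mask(n,0,(60,60,30),(90,255,255)); g=cv2.morphologyEx(g,cv2.MORPH_CLOSE,np.ones((9,9)))
    c=big(g); r=cv2.minAreaRect(c); 
    hull=cv2.convexHull(c); ap=cv2.approxPolyDP(hull,5,True)[:,0]
    W=np.array([onz(n,p,.012) for p in ap]); print(n,"plate",ap.tolist(),np.round(W[:,:2],4).tolist())
    red=mask(n,0,(0,170,90),(8,255,255)); M=cv2.moments(big(red),False); print("ball",M['m10']/M['m00'],M['m01']/M['m00'])
    y=mask(n,0,(20,150,60),(32,255,255)); print("yellow",cv2.minAreaRect(big(y)), cv2.boundingRect(big(y)))
    p=mask(n,1,(0,0,60),(180,60,255)) if n=="top" else mask(n,1,(0,0,60),(180,60,255)); p=cv2.morphologyEx(p,cv2.MORPH_CLOSE,np.ones((5,5)))
    r=cv2.minAreaRect(big(p)); b=cv2.boxPoints(r); print("post",r)
    b=b[np.argsort(b[:,0])]; e=[(b[0]+b[1])/2,(b[2]+b[3])/2]
    W=[onz(n,q,.04) for q in e]; print(np.round(W,4), np.linalg.norm(W[0]-W[1]), (W[0]+W[1])/2, np.degrees(np.arctan2(*(W[0]-W[1])[[1,0]])))
E
python3 m.py
```

```text
top plate [[220, 209], [315, 237], [303, 278], [207, 249]] [[0.6236, 0.3215], [0.5805, 0.0441], [0.4626, 0.0604], [0.5056, 0.3366]]
ball 233.5241935483871 196.91129032258064
yellow ((214.99998474121094, 224.5), (11.067971229553223, 12.965337753295898), 18.434947967529297) (209, 218, 12, 15)
post ((411.50860595703125, 286.35345458984375), (83.38526916503906, 9.571690559387207), 3.3664605617523193)
[[ 0.4684 -0.1205  0.04  ]
 [ 0.4856 -0.343   0.04  ]] 0.22316991374120707 [ 0.47696059 -0.23179087  0.04      ] 94.4189786054699
scene plate [[364, 251], [398, 332], [355, 344], [325, 260]] [[0.4611, 0.0684], [0.5088, 0.3463], [0.6322, 0.3255], [0.5829, 0.046]]
ball 350.9496855345912 284.3490566037736
yellow ((376.33013916015625, 323.4056396484375), (11.400924682617188, 14.697578430175781), 74.05460357666016) (370, 317, 14, 14)
post ((316.0599365234375, 181.16717529296875), (55.9409294128418, 7.413858413696289), 51.8427734375)
[[ 0.4871 -0.3464  0.04  ]
 [ 0.4701 -0.1208  0.04  ]] 0.22627509346493618 [ 0.4785892  -0.23361487  0.04      ] -85.70360938553785
```

```bash
cat > m2.py <<'E'
from h import *
for n in P: print(n,"cam",ray(n,(320,240))[0])
im={"top":cv2.imread("pics/top0.png"),"scene":cv2.imread("pics/scene0.png")}
roi={"top":(195,180,325,285),"scene":(310,240,410,350)}
K=8
for n in im:
    x0,y0,x1,y1=roi[n]; z=cv2.resize(im[n][y0:y1,x0:x1],None,fx=K,fy=K,interpolation=cv2.INTER_CUBIC)
    h=cv2.cvtColor(z,cv2.COLOR_BGR2HSV); g=cv2.inRange(h,(45,60,20),(95,255,255)); g=cv2.morphologyEx(g,cv2.MORPH_CLOSE,np.ones((41,41)))
    c=big(g); hull=cv2.convexHull(c); r=cv2.boxPoints(cv2.minAreaRect(c)); ap=cv2.approxPolyDP(hull,40,True)[:,0].astype(float); print(n,ap.tolist())
    hp=c[:,0].astype(float); L=[]
    for i in range(4):
        a,b=ap[i],ap[(i+1)%4]; d=(b-a)/np.linalg.norm(b-a); s=(hp-a)@d; e=abs((hp-a)@np.array([-d[1],d[0]]))
        q=hp[(s>40)&(s<np.linalg.norm(b-a)-40)&(e<8)]
        for _ in range(3):
            l=cv2.fitLine(q.astype(np.float32),cv2.DIST_HUBER,0,.01,.01).ravel()
        L.append(l)
    C=[]
    for i in range(4):
        l1,l2=L[i-1],L[i]; t=np.linalg.solve(np.array([l1[:2],-l2[:2]]).T,l2[2:]-l1[2:]); C.append(l1[2:]+t[0]*l1[:2])
    C=(np.array(C)+.5)/K-.5+[x0,y0]
    W=np.array([onz(n,p,.012)[:2] for p in C]); print(np.round(C,1).tolist(),np.round(W,4).tolist(),"cen",W.mean(0).round(4))
    for i in range(4):
        d=W[(i+1)%4]-W[i]; print(np.linalg.norm(d).round(4),np.degrees(np.arctan2(d[1],d[0])).round(2))
E
python3 m2.py
```

```text
scene cam [0.99701374 0.81482147 1.32050982]
top cam [ 0.31748804 -0.01762732  1.32130609]
top [[205.0, 222.0], [968.0, 456.0], [864.0, 801.0], [86.0, 553.0]]
[[220.4, 206.4], [317.0, 237.1], [302.5, 280.5], [204.4, 248.5]] [[0.6311, 0.3216], [0.5809, 0.0386], [0.4558, 0.0609], [0.5059, 0.3439]] cen [0.5434 0.1912]
0.2874 -100.06
0.1272 169.86
0.2874 79.95
0.1272 -10.1
scene [[434.0, 82.0], [710.0, 742.0], [364.0, 841.0], [123.0, 158.0]]
[[364.2, 250.0], [398.6, 332.7], [354.8, 344.7], [324.3, 259.4]] [[0.4587, 0.0653], [0.5083, 0.3488], [0.6337, 0.327], [0.584, 0.0431]] cen [0.5462 0.1961]
0.2878 80.07
0.1273 -9.87
0.2882 -99.95
0.1272 169.94
```

```bash
python3 - <<'E'
from h import *
J=np.array([.5448,.1937]);a=np.radians(-10);X=np.array([np.cos(a),np.sin(a)]);Y=np.array([-X[1],X[0]])
for nm,t,s in(("ball",(233.5,196.9),(351,284.3)),("stoptop",(213.7,224.7),(377.4,319.4))):
    x,r=tri(t,s); d=x[:2]-J; print(nm,x.round(4),np.round(r,4),"jig",(d@X).round(4),(d@Y).round(4))
def jp(x,y,z): return [*(J+X*x+Y*y),z]
im={"top":cv2.imread("pics/top0.png"),"scene":cv2.imread("pics/scene0.png")}
for n,(x0,y0,w,h) in(("top",(200,190,100,75)),("scene",(315,250,100,95))):
    K=7 if n=="top" else 6
    z=cv2.resize(im[n][y0:y0+h,x0:x0+w],None,fx=K,fy=K,interpolation=cv2.INTER_CUBIC)
    for sy in(-65,65):
        for c in((-.031,-.012),(.031,-.012),(.031,.012),(-.031,.012)):
            u=proj(n,jp(c[0],sy/1000+c[1],.069)); cv2.circle(z,tuple(int(v) for v in (u-[x0,y0]+.5)*K),3,(255,0,255),-1)
    cv2.imwrite(f"pics/ov_{n}.png",z)
E
```

```text
ball [0.6152 0.2471 0.1949] [0.0003 0.0003] jig 0.06 0.0648
stoptop [0.5633 0.3137 0.0767] [0.0003 0.0003] jig -0.0026 0.1214
```

View pics/ov_top.png

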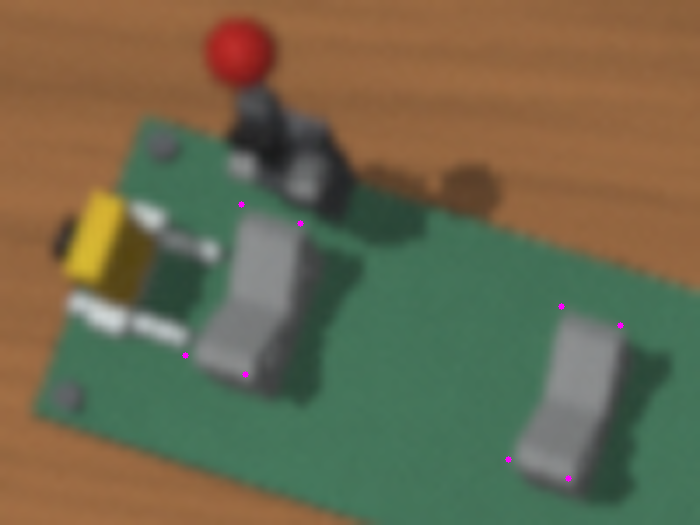

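View pics/ov_scene.png

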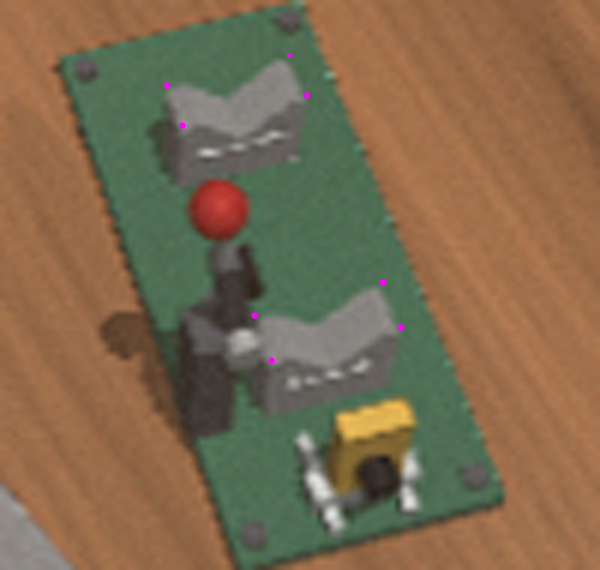

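```bash
cat >> h.py <<'E'
from scipy.spatial.transform import Rotation as Ro
def to(x,y,z,yaw,roll=180,pitch=0):
    o=bot.get_obs(); R=Ro.from_euler("xyz",o["tcp_rot"],degrees=True); T=Ro.from_euler("xyz",[roll,pitch,yaw],degrees=True)
    d=R.inv().apply(np.array([x,y,z])-o["ee_pos"]); w=(R.inv()*T).as_rotvec()
    print("t",round(o["time"],2),"pos",o["ee_pos"].round(4),"rpy",o["tcp_rot"].round(2),"open",round(o["opening"],4),"F",o["wrist_force"].round(2),"M",o["torque"].round(3)); print("shift",d.round(4).tolist(),"turn",w.round(4).tolist())
E
python3 -c "
from h import *
to(.4784,-.2407,.15,4.35)"
```

```text
t 0.1 pos [ 0.1728 -0.5219  0.2307] rpy [ 1.800e+02  7.000e-02 -7.168e+01] open 0.0853 F [-0.31  0.55 -0.14] M [ 0.038  0.022 -0.029]
shift [-0.1708, -0.3785, 0.0808] turn [-0.0008, 0.001, -1.327]
```

```bash
python3 -m creep '[[-0.171,-0.379,0.08,0,0,-1.327,0.6],[-0.171,-0.379,0.08,0,0,-1.327,0.6],[-0.171,-0.379,0.08,0,0,-1.327,0.6],[-0.171,-0.379,0.08,0,0,-1.327,0.6],[-0.171,-0.379,0.08,0,0,-1.327,0.6],[-0.171,-0.379,0.08,0,0,-1.327,0.6],[-0.171,-0.379,0.08,0,0,-1.327,0.6],[-0.171,-0.379,0.08,0,0,-1.327,0.6]]' 40; python3 -c "
from h import *
to(.4784,-.2407,.15,4.35)"
```

```text
time: 0.9
ee_pos: [0.4631, -0.2545, 0.1552]
tcp_rot: [180.0, 0.0, -2.6]
wrist_force: [0.1, -1.3, 0.0]
opening: 0.0515
t 0.9 pos [ 0.4631 -0.2545  0.1552] rpy [ 1.80e+02  1.00e-02 -2.57e+00] open 0.0515 F [ 0.09 -1.35  0.03] M [-0.044  0.017 -0.016]
shift [0.0147, -0.0145, 0.0052] turn [0.0, 0.0001, -0.1207]
```

```bash
python3 -m creep '[[0.0147,-0.0145,0.005,0,0,-0.1207,0.6],[0.0147,-0.0145,0.005,0,0,-0.1207,0.6],[0.0147,-0.0145,0.005,0,0,-0.1207,0.6],[0.0147,-0.0145,0.005,0,0,-0.1207,0.6]]'; python3 - <<'E'
from h import *
to(.4784,-.2407,.15,4.35)
for n in P: 
    i=optics.camera(n)[:,:,::-1]; cv2.imwrite(f"pics/{n}1.png",i)
    x0,y0,w,h=(340,190,140,130) if n=="top" else (250,100,130,130)
    cv2.imwrite(f"pics/{n}1z.png",cv2.resize(i[y0:y0+h,x0:x0+w],None,fx=4.5,fy=4.5,interpolation=cv2.INTER_CUBIC))
o=bot.get_obs(); g=o["ee_pos"]
print([proj(n,g).round(1) for n in P])
E
```

```text
time: 1.3
ee_pos: [0.4769, -0.2431, 0.1509]
tcp_rot: [180.0, 0.0, 3.8]
wrist_force: [0.5, -0.4, 0.2]
opening: 0.0512
t 1.3 pos [ 0.4769 -0.2431  0.1509] rpy [179.99   0.     3.85] open 0.0512 F [ 0.52 -0.38  0.17] M [0.057 0.005 0.03 ]
shift [0.0017, -0.0023, 0.0009] turn [0.0002, 0.0, -0.0088]
[array([314.8, 154.3]), array([424.4, 282.5])]
```

View pics/top1z.png

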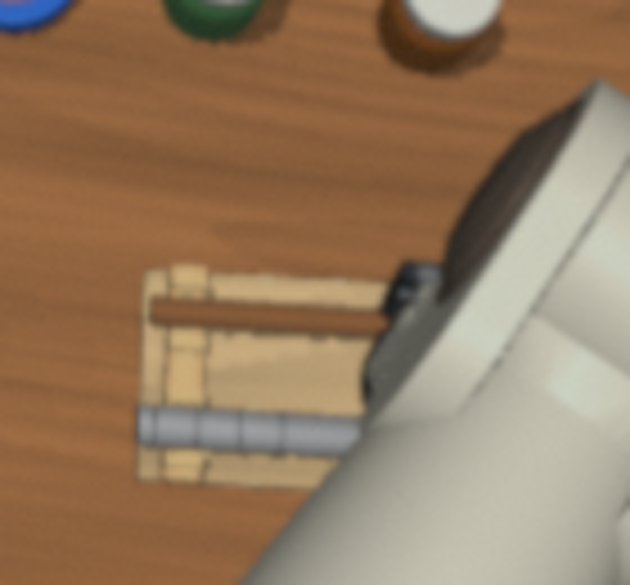

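View pics/scene1z.png

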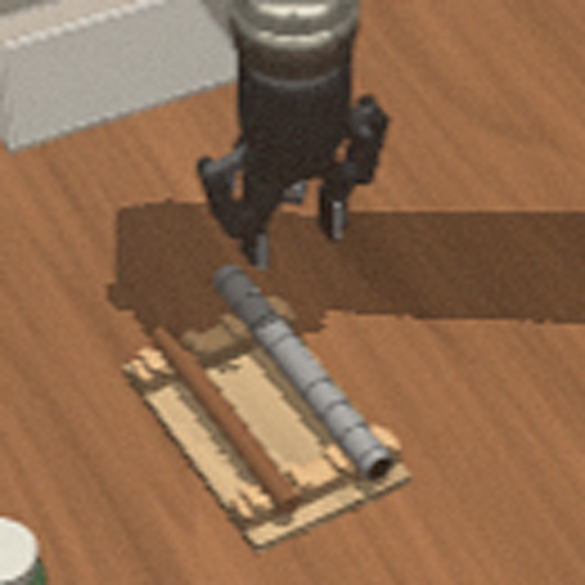

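```bash
python3 -m creep '[[0.0016,-0.0023,0.03,0,0,-0.0088,0.6],[0.0016,-0.0023,0.06,0,0,-0.0088,0.6],[0.0016,-0.0023,0.08,0,0,-0.0088,0.6],[0.0016,-0.0023,0.08,0,0,-0.0088,0.6],[0.0016,-0.0023,0.08,0,0,-0.0088,0.6]]'; python3 - <<'E'
from h import *
to(.4784,-.2407,.019,4.35)
n="scene"
i=optics.camera(n)[:,:,::-1]; cv2.imwrite(f"pics/{n}2.png",i)
x0,y0,w,h=(270,130,80,80)
cv2.imwrite(f"pics/{n}2z.png",cv2.resize(i[y0:y0+h,x0:x0+w],None,fx=7,fy=7,interpolation=cv2.INTER_CUBIC))
E
```

```text
time: 1.9
ee_pos: [0.4786, -0.2406, 0.0715]
tcp_rot: [180.0, -0.0, 4.4]
wrist_force: [0.8, -0.4, 1.0]
opening: 0.0512
t 1.9 pos [ 0.4786 -0.2406  0.0715] rpy [ 1.7999e+02 -2.0000e-02  4.4200e+00] open 0.0512 F [ 0.82 -0.38  1.04] M [0.02  0.106 0.029]
shift [-0.0002, 0.0, 0.0525] turn [0.0002, -0.0003, 0.0012]
```

View pics/scene2z.png

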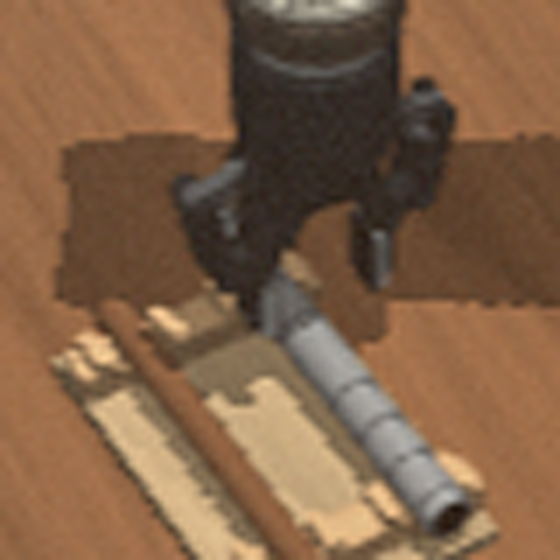

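```bash
python3 - <<'E'
from h import *
o=bot.get_obs(); x,y,z=o["ee_pos"]
for dx in(-.0256,0,.0256):
    print(dx,((proj("scene",[x+dx*np.cos(np.radians(4.4)),y+dx*np.sin(np.radians(4.4)),z+.006])-[270,130]+.5)*7).round(0))
E
```

```text
-0.0256 [362. 271.]
0 [314. 291.]
0.0256 [267. 311.]
```

```bash
python3 -m creep '[[0,0,0.02,0,0,0,0.6],[0,0,0.04,0,0,0,0.6],[0,0,0.052,0,0,0,0.6],[0,0,0.052,0,0,0,0.6],[0,0,0.052,0,0,0,0.5],[0,0,0.052,0,0,0,0.42],[0,0,0.052,0,0,0,0.36],[0,0,0.052,0,0,0,0.34]]' 25; python3 - <<'E'
from h import *
to(.4784,-.2407,.019,4.35)
n="scene"
i=optics.camera(n)[:,:,::-1]; cv2.imwrite(f"pics/{n}3.png",i)
x0,y0,w,h=(270,130,80,80)
cv2.imwrite(f"pics/{n}3z.png",cv2.resize(i[y0:y0+h,x0:x0+w],None,fx=7,fy=7,interpolation=cv2.INTER_CUBIC))
E
```

```text
time: 2.75
ee_pos: [0.4792, -0.2402, 0.0193]
tcp_rot: [180.0, -0.0, 4.5]
wrist_force: [-0.2, -0.5, -0.1]
opening: 0.029
t 2.75 pos [ 0.4792 -0.2402  0.0193] rpy [ 1.7997e+02 -4.0000e-02  4.5000e+00] open 0.029 F [-0.18 -0.51 -0.06] M [ 0.02  -0.018  0.01 ]
shift [-0.0008, 0.0004, 0.0003] turn [0.0005, -0.0007, 0.0025]
```

View pics/scene3z.png

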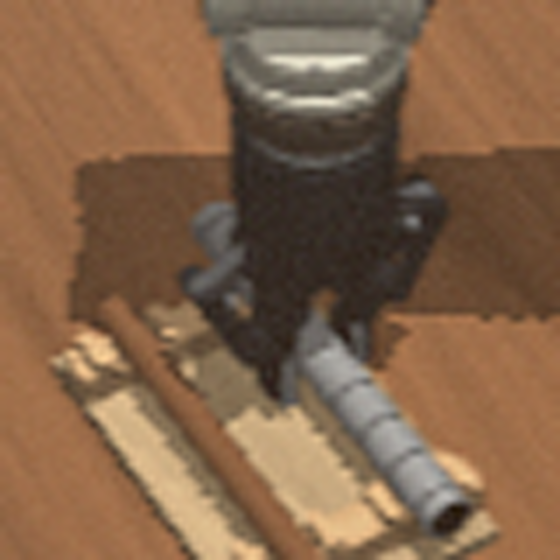

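The post sits between the fingers at a 29 mm opening with no contact force, so it is centred to within 2 mm. Closing now.

```bash
python3 -m creep '[[0,0,0,0,0,0,0.31],[0,0,0,0,0,0,0.29],[0,0,0,0,0,0,0.27],[0,0,0,0,0,0,0.25],[0,0,0,0,0,0,0.2],[0,0,0,0,0,0,0.2]]' 25; python3 -c "
from h import *
to(.4784,-.2407,.019,4.35)"
```

```text
time: 3.4
ee_pos: [0.479, -0.2401, 0.0189]
tcp_rot: [180.0, -0.0, 4.5]
wrist_force: [-0.7, -0.0, 4.3]
opening: 0.0243
t 3.4 pos [ 0.479  -0.2401  0.0189] rpy [ 1.7999e+02 -2.0000e-02  4.5000e+00] open 0.0243 F [-0.75 -0.03  4.28] M [ 0.081  0.027 -0.023]
shift [-0.0006, 0.0005, -0.0001] turn [0.0002, -0.0003, 0.0026]
```

```bash
python3 -m creep '[[0,0,-0.003,0,0,0,0.2],[0,0,-0.01,0,0,0,0.2],[0,0,-0.03,0,0,0,0.2],[0,0,-0.06,0,0,0,0.2],[0,0,-0.1,0,0,0,0.2],[0,0,-0.13,0,0,0,0.2],[0,0,-0.13,0,0,0,0.2],[0,0,-0.13,0,0,0,0.2]]' 45; python3 - <<'E'
from h import *
J=np.array([.5448,.1937]);a=np.radians(-10);X=np.array([np.cos(a),np.sin(a)]);Y=np.array([-X[1],X[0]])
p=J+Y*(-.024-.0075); print(p)
to(*p,.15,-10)
n="scene"
i=optics.camera(n)[:,:,::-1]; cv2.imwrite(f"pics/{n}4.png",i)
x0,y0,w,h=(250,90,100,120)
cv2.imwrite(f"pics/{n}4z.png",cv2.resize(i[y0:y0+h,x0:x0+w],None,fx=5,fy=5,interpolation=cv2.INTER_CUBIC))
E
```

```text
time: 4.2
ee_pos: [0.479, -0.2402, 0.1489]
tcp_rot: [180.0, -0.0, 4.5]
wrist_force: [0.3, 1.0, -2.3]
opening: 0.0238
[0.53933008 0.16267856]
t 4.2 pos [ 0.479  -0.2402  0.1489] rpy [ 1.7998e+02 -3.0000e-02  4.4900e+00] open 0.0238 F [ 0.33  0.99 -2.29] M [ 0.021  0.052 -0.023]
shift [0.0917, -0.3969, -0.0012] turn [0.0003, -0.0006, 0.253]
```

View pics/scene4z.png

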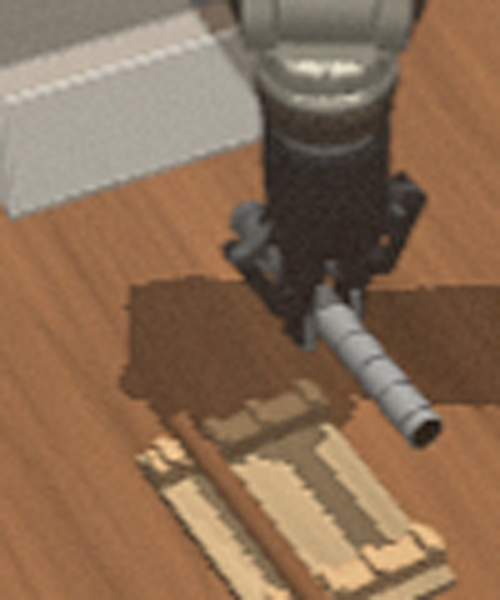

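The post is held level, with about 2.3–3 N on the wrist. Carrying it over to the jig.

```bash
python3 -m creep '[[0.006,-0.025,0,0,0,0.02,0.2],[0.015,-0.065,0,0,0,0.06,0.2],[0.025,-0.11,0,0,0,0.1,0.2],[0.036,-0.155,0,0,0,0.14,0.2],[0.047,-0.2,0,0,0,0.17,0.2],[0.057,-0.245,0,0,0,0.2,0.2],[0.067,-0.29,0,0,0,0.23,0.2],[0.075,-0.325,0,0,0,0.253,0.2]]'; python3 - <<'E'
from h import *
to(.5393,.1627,.15,-10)
E
```

```text
time: 5.05
ee_pos: [0.5272, 0.0922, 0.1467]
tcp_rot: [180.0, 0.2, -10.0]
wrist_force: [1.3, -0.5, -2.7]
opening: 0.0237
t 5.05 pos [0.5272 0.0922 0.1467] rpy [ 1.7996e+02  1.6000e-01 -1.0000e+01] open 0.0237 F [ 1.29 -0.51 -2.72] M [-0.094 -0.054  0.037]
shift [-0.0004, -0.0716, -0.0033] turn [0.0008, 0.0028, -0.0001]
```

```bash
python3 -m creep '[[0,-0.025,0,0,0,0,0.2],[0,-0.045,0,0,0,0,0.2],[0,-0.06,0,0,0,0,0.2],[0,-0.07,0,0,0,0,0.2],[0,-0.07,0.01,0,0,0,0.2],[0,-0.07,0.02,0,0,0,0.2],[0,-0.07,0.02,0,0,0,0.2]]'; python3 - <<'E'
from h import *
to(.5393,.1627,.12,-10)
for n,(x0,y0,w,h,K) in(("top",(190,180,140,110,5)),("scene",(310,215,110,140,4))):
    i=optics.camera(n)[:,:,::-1]; cv2.imwrite(f"pics/{n}5.png",i)
    cv2.imwrite(f"pics/{n}5z.png",cv2.resize(i[y0:y0+h,x0:x0+w],None,fx=K,fy=K,interpolation=cv2.INTER_CUBIC))
E
```

```text
time: 5.75
ee_pos: [0.5393, 0.1576, 0.1263]
tcp_rot: [179.9, 0.2, -10.0]
wrist_force: [-0.1, -0.8, -3.4]
opening: 0.0237
t 5.75 pos [0.5393 0.1576 0.1263] rpy [ 1.7991e+02  1.7000e-01 -1.0050e+01] open 0.0237 F [-0.09 -0.81 -3.36] M [ 0.01   0.024 -0.018]
shift [-0.0008, -0.005, 0.0063] turn [0.0017, 0.003, -0.0009]
```

View pics/scene5z.png

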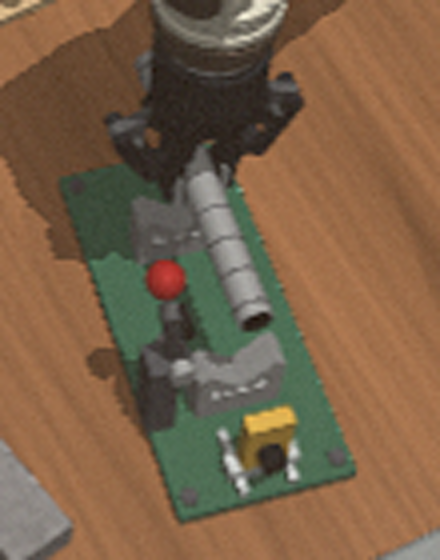

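View pics/top5z.png

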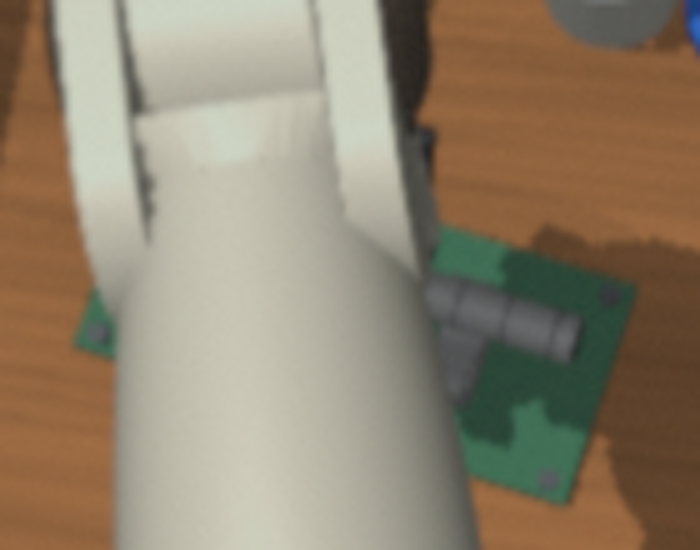

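```bash
python3 - <<'E'
from h import *
o=bot.get_obs(); g=o["ee_pos"]; a=np.radians(-10.05);X=np.array([np.cos(a),np.sin(a)]);Y=np.array([-X[1],X[0]])
for n,uv in(("scene",(374.2,294.6)),("top",(305.4,247.2))):
    w=onz(n,uv,g[2]+.0211)[:2]; d=w-g[:2]; print(n,w.round(4),"rel tool x,y",(d@X).round(4),(d@Y).round(4))
for c in((.5462,.1961),(.5434,.1912),(.5448,.1937)):
    d=np.array(c)-g[:2]; print(c,d@X,d@Y)
E
```

```text
scene [0.5603 0.2777] rel tool x,y -0.0009 0.1215
top [0.5241 0.0576] rel tool x,y 0.0019 -0.1016
(0.5462, 0.1961) -0.0005210482204548342 0.038689957688362676
(0.5434, 0.1912) -0.0024229977366354623 0.03337652301407709
(0.5448, 0.1937) -0.0014807483544615548 0.03608247314329101
```

```bash
python3 - <<'E'
import cv2
i=cv2.imread("pics/top5.png")[222:272,270:325]
cv2.imwrite("pics/top5y.png",cv2.resize(i,None,fx=14,fy=12*14/12,interpolation=cv2.INTER_CUBIC))
i=cv2.imread("pics/scene5.png")[240:320,335:395]
cv2.imwrite("pics/scene5y.png",cv2.resize(i,None,fx=7.5,fy=7.5,interpolation=cv2.INTER_CUBIC))
E
```

```text
(no output)
```

View pics/top5y.png

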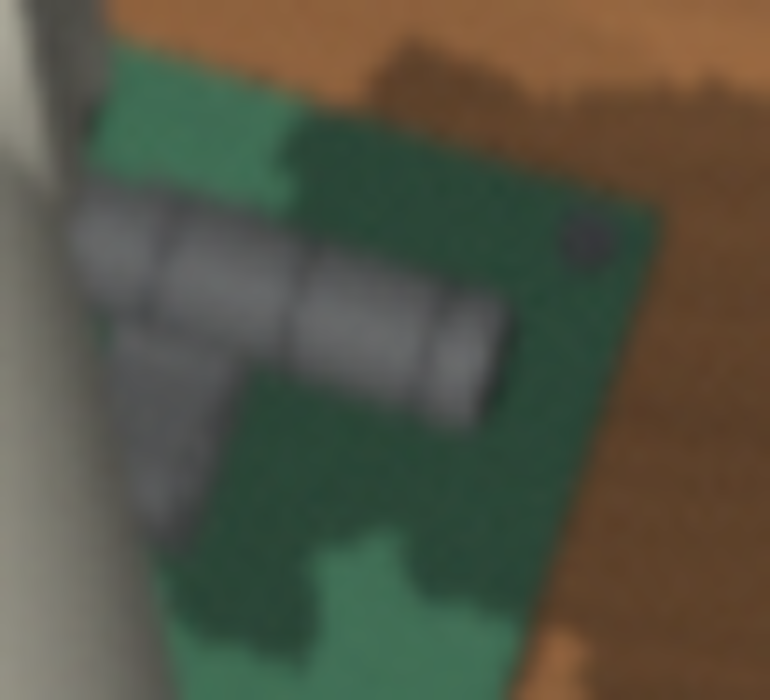

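View pics/scene5y.png

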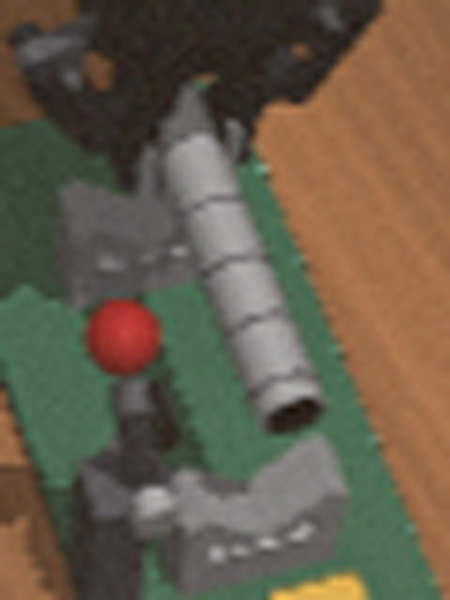

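```bash
python3 - <<'E'
from h import *
o=bot.get_obs(); g=o["ee_pos"]; a=np.radians(-10.05);X=np.array([np.cos(a),np.sin(a)]);Y=np.array([-X[1],X[0]])
def rel(w): d=w[:2]-g[:2]; return (1e3*np.array([d@X,d@Y])).round(1)
for q in((432,342),(150,250),(295,300)): print("post",rel(onz("top",np.array(q)/14+[270,222]-.5,g[2]+.0211)))
for q in((565,315),(622,330),(515,462),(572,487),(245,215),(305,228),(195,357),(257,385)): print("V",rel(onz("top",np.array(q)/7+[200,190]-.5,.069)))
# scene V lips from ov_scene (6x, origin 315,250)
for q in((167,90),(290,62),(304,95),(182,128),(382,290),(397,330),(255,322),(272,362)): print("Vs",rel(onz("scene",np.array(q)/6+[315,250]-.5,.069)))
E
```

```text
post [  1.1 -88.7]
post [  1.4 -35.6]
post [  0.8 -63.1]
V [ 26.9 -19.3]
V [ 28.  -41.8]
V [-32.6 -19.8]
V [-35.  -43.4]
V [ 26.1 110.6]
V [28.4 86.8]
V [-32.  109.6]
V [-34.9  83.3]
Vs [ 30.4 -38.2]
Vs [-31.4 -37.4]
Vs [-31.6 -17.7]
Vs [ 30.1 -15.9]
Vs [-31.   92.6]
Vs [-30.5 114. ]
Vs [30.2 92.4]
Vs [ 29.4 113.9]
```

```bash
python3 -m creep '[[-0.001,0,0.015,0.0017,0.003,0,0.2],[-0.001,0,0.035,0.0017,0.003,0,0.2],[-0.001,0,0.055,0.0017,0.003,0,0.2],[-0.001,0,0.066,0.0017,0.003,0,0.2],[-0.001,0,0.07,0.0017,0.003,0,0.2],[-0.001,0,0.07,0.0017,0.003,0,0.2],[-0.001,0,0.07,0.0017,0.003,0,0.2]]'; python3 - <<'E'
from h import *
to(.538,.1576,.0416,-10)
for n,(x0,y0,w,h,K) in(("scene",(320,240,80,95,6)),):
    i=optics.camera(n)[:,:,::-1]; cv2.imwrite(f"pics/{n}6.png",i)
    cv2.imwrite(f"pics/{n}6z.png",cv2.resize(i[y0:y0+h,x0:x0+w],None,fx=K,fy=K,interpolation=cv2.INTER_CUBIC))
E
```

```text
time: 6.55
ee_pos: [0.5398, 0.159, 0.0598]
tcp_rot: [-179.9, -0.2, -10.0]
wrist_force: [0.1, -0.4, -2.1]
opening: 0.0238
t 6.55 pos [0.5398 0.159  0.0598] rpy [-179.87   -0.24  -10.01] open 0.0238 F [ 0.1  -0.4  -2.13] M [-0.009  0.032  0.011]
shift [-0.0017, 0.0017, 0.0182] turn [-0.0023, -0.0043, -0.0001]
```

View pics/scene6z.png

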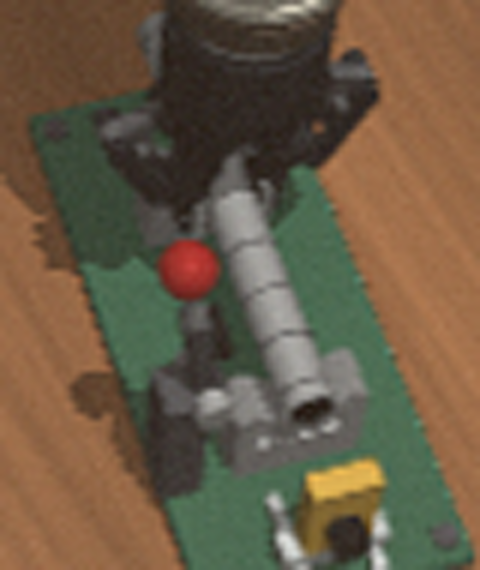

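```bash
python3 - <<'E'
from h import *
o=bot.get_obs(); g=o["ee_pos"]; a=np.radians(-10.0);X=np.array([np.cos(a),np.sin(a)]);Y=np.array([-X[1],X[0]])
def rel(w): d=w[:2]-g[:2]; return (1e3*np.array([d@X,d@Y])).round(1)
print(rel(onz("scene",(371.2,306.7),g[2]+.0211)))
for q in((167,90),(290,62),(304,95),(182,128),(382,290),(397,330),(255,322),(272,362)): print("Vs",rel(onz("scene",np.array(q)/6+[315,250]-.5,.069)))
E
```

```text
[  0.2 118.1]
Vs [ 30.7 -39.3]
Vs [-31.1 -38.5]
Vs [-31.4 -18.7]
Vs [ 30.4 -17. ]
Vs [-30.7  91.6]
Vs [-30.1 113. ]
Vs [30.5 91.3]
Vs [ 29.7 112.8]
```

```bash
python3 -m creep '[[-0.0005,0,0.003,-0.002,-0.003,0,0.2],[-0.0005,0,0.006,-0.002,-0.003,0,0.2],[-0.0005,0,0.009,-0.002,-0.003,0,0.2],[-0.0005,0,0.011,-0.002,-0.003,0,0.2],[-0.0005,0,0.012,-0.002,-0.003,0,0.2],[-0.0005,0,0.012,-0.002,-0.003,0,0.2]]'; python3 - <<'E'
from h import *
to(.5395,.159,.0416,-10)
E
```

```text
time: 7.2
ee_pos: [0.5387, 0.159, 0.0465]
tcp_rot: [180.0, 0.0, -10.0]
wrist_force: [0.0, 0.2, -2.2]
opening: 0.0238
t 7.2 pos [0.5387 0.159  0.0465] rpy [ 1.7998e+02  2.0000e-02 -1.0000e+01] open 0.0238 F [ 0.03  0.21 -2.22] M [-0.079 -0.049 -0.05 ]
shift [0.0008, -0.0001, 0.0049] turn [0.0004, 0.0004, 0.0]
```

```bash
for k in 1 2; do python3 -m creep '[[0,0,0.0007,0,0,0,0.2],[0,0,0.0013,0,0,0,0.2],[0,0,0.002,0,0,0,0.2],[0,0,0.002,0,0,0,0.2]]'; done
```

```text
time: 7.6
ee_pos: [0.5388, 0.159, 0.0446]
tcp_rot: [180.0, 0.0, -10.0]
wrist_force: [0.2, 0.4, -3.4]
opening: 0.0237
time: 8.0
ee_pos: [0.5388, 0.159, 0.0426]
tcp_rot: [180.0, 0.0, -10.0]
wrist_force: [0.3, 0.1, -2.4]
opening: 0.0239
```

```bash
python3 -m creep '[[0,0,0.0004,0,0,0,0.2],[0,0,0.0008,0,0,0,0.2],[0,0,0.0008,0,0,0,0.2]]'
```

```text
time: 8.3
ee_pos: [0.5389, 0.159, 0.0424]
tcp_rot: [180.0, -0.0, -10.0]
wrist_force: [-4.0, -1.8, 3.9]
opening: 0.0238
```

```bash
python3 -m creep '[[-0.0004,0,0,0,0,0,0.2],[-0.0008,0,0,0,0,0,0.2],[-0.0008,0,0,0,0,0,0.2]]'
```

```text
time: 8.6
ee_pos: [0.538, 0.1592, 0.0416]
tcp_rot: [180.0, 0.0, -10.0]
wrist_force: [-0.6, 0.4, -1.6]
opening: 0.0237
```

Contact was on one flank only, and shifting 0.8 mm to −x relieved it. Lowering further.

```bash
python3 -m creep '[[0,0,0.0003,0,0,0,0.2],[0,0,0.0006,0,0,0,0.2],[0,0,0.0006,0,0,0,0.2]]'
```

```text
time: 8.9
ee_pos: [0.538, 0.1592, 0.0416]
tcp_rot: [180.0, -0.0, -10.0]
wrist_force: [-3.5, -1.0, 4.3]
opening: 0.0238
```

```bash
python3 -m creep '[[-0.0004,0,0,0,0,0,0.2],[-0.0007,0,0,0,0,0,0.2],[-0.0007,0,0,0,0,0,0.2]]';python3 -m creep '[[0,0,0.0003,0,0,0,0.2],[0,0,0.0005,0,0,0,0.2],[0,0,0.0005,0,0,0,0.2]]'
```

```text
time: 9.2
ee_pos: [0.5376, 0.1593, 0.0412]
tcp_rot: [180.0, -0.0, -10.0]
wrist_force: [-0.8, 0.0, -0.5]
opening: 0.0236
time: 9.5
ee_pos: [0.5376, 0.1593, 0.0412]
tcp_rot: [180.0, -0.0, -10.0]
wrist_force: [0.1, -0.5, 5.6]
opening: 0.0237
```

Both flanks now carry load: 5.6 N vertical, no lateral force, and the axis at about 62.3 mm. I'll ease the grip so the post settles, then check.

```bash
python3 -m creep '[[0,0,0,0,0,0,0.29],[0,0,0,0,0,0,0.31],[0,0,0,0,0,0,0.34],[0,0,0,0,0,0,0.36],[0,0,0,0,0,0,0.38],[0,0,0,0,0,0,0.38]]' 25; python3 - <<'E'
from h import *
to(.5376,.1593,.0412,-10)
for n,(x0,y0,w,h,K) in(("scene",(320,240,80,95,6)),):
    i=optics.camera(n)[:,:,::-1]; cv2.imwrite(f"pics/{n}7.png",i)
    cv2.imwrite(f"pics/{n}7z.png",cv2.resize(i[y0:y0+h,x0:x0+w],None,fx=K,fy=K,interpolation=cv2.INTER_CUBIC))
E
```

```text
time: 10.1
ee_pos: [0.5373, 0.1593, 0.0407]
tcp_rot: [180.0, 0.0, -10.0]
wrist_force: [0.1, -0.2, -1.4]
opening: 0.0327
t 10.1 pos [0.5373 0.1593 0.0407] rpy [ 1.7998e+02  1.0000e-02 -1.0000e+01] open 0.0327 F [ 0.1  -0.2  -1.36] M [0.03  0.018 0.01 ]
shift [0.0003, -0.0001, -0.0005] turn [0.0004, 0.0002, 0.0]
```

View pics/scene7z.png

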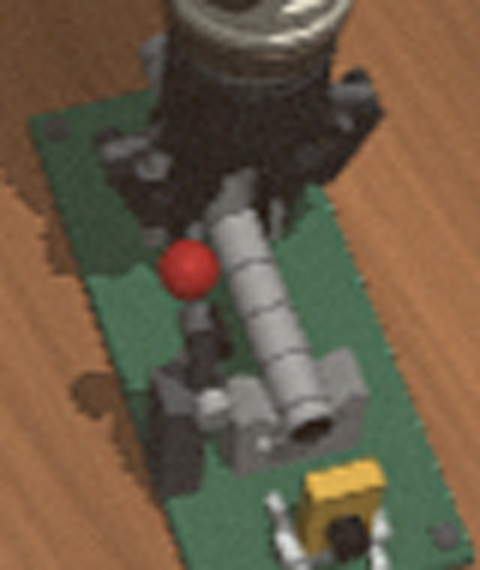

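```bash
python3 - <<'E'
from h import *
o=bot.get_obs(); g=o["ee_pos"]; a=np.radians(-10.0);X=np.array([np.cos(a),np.sin(a)]);Y=np.array([-X[1],X[0]])
def rel(w): d=w[:2]-g[:2]; return (1e3*np.array([d@X,d@Y])).round(1)
f=lambda q: np.array(q)/6+[320,240]-.5
print("end",rel(onz("scene",f((309,424)),.0627)))
for q in((303,476),(380,459)): print("stop",rel(onz("scene",f(q),.0767)))
E
```

```text
end [  1.9 119.2]
stop [ 16.9 149.7]
stop [-18.8 151.2]
```

The post lies home in both Vs with its end at (371,310), about 30 mm short of the stop. Regripping lightly to slide it.

```bash
python3 -m creep '[[0,0,0,0,0,0,0.34],[0,0,0,0,0,0,0.31],[0,0,0,0,0,0,0.29],[0,0,0,0,0,0,0.27],[0,0,0,0,0,0,0.22],[0,0,0,0,0,0,0.22]]' 30;  python3 -m creep '[[0,-0.002,0,0,0,0,0.22],[0,-0.005,0,0,0,0,0.22],[0,-0.005,0,0,0,0,0.22]]'
```

```text
time: 10.75
ee_pos: [0.5376, 0.1593, 0.041]
tcp_rot: [180.0, -0.0, -10.0]
wrist_force: [1.5, -1.2, 0.7]
opening: 0.0242
time: 11.05
ee_pos: [0.5385, 0.1644, 0.0409]
tcp_rot: [180.0, -0.0, -10.0]
wrist_force: [1.2, -1.9, 2.4]
opening: 0.0245
```

```bash
python3 -m creep '[[0,-0.003,0,0,0,0,0.22],[0,-0.007,0,0,0,0,0.22],[0,-0.011,0,0,0,0,0.22],[0,-0.014,0,0,0,0,0.22],[0,-0.017,0,0,0,0,0.22],[0,-0.018,0,0,0,0,0.22],[0,-0.018,0,0,0,0,0.22]]'; python3 - <<'E'
from h import *
to(.5385,.1644,.0409,-10)
for n,(x0,y0,w,h,K) in(("scene",(320,240,80,95,6)),):
    i=optics.camera(n)[:,:,::-1]; cv2.imwrite(f"pics/{n}8.png",i)
    cv2.imwrite(f"pics/{n}8z.png",cv2.resize(i[y0:y0+h,x0:x0+w],None,fx=K,fy=K,interpolation=cv2.INTER_CUBIC))
E
```

```text
time: 11.75
ee_pos: [0.5416, 0.1824, 0.0409]
tcp_rot: [-180.0, -0.0, -10.0]
wrist_force: [2.6, -3.4, 2.7]
opening: 0.024
t 11.75 pos [0.5416 0.1824 0.0409] rpy [-1.80e+02 -2.00e-02 -9.98e+00] open 0.024 F [ 2.58 -3.44  2.75] M [-0.502 -0.454 -0.051]
shift [0.0, 0.0182, 0.0] turn [-0.0001, -0.0004, 0.0003]
```

View pics/scene8z.png

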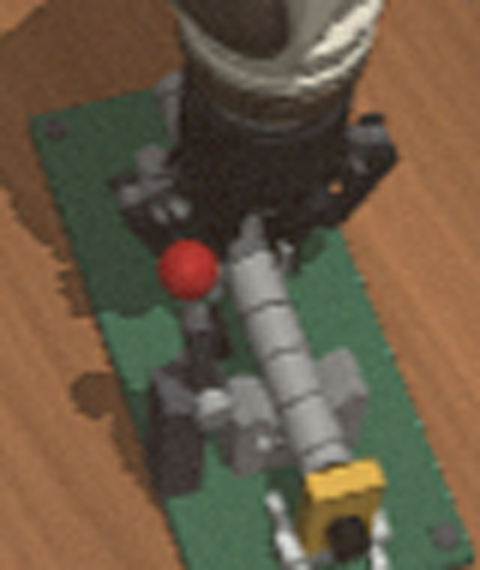

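```bash
python3 -m creep '[[0.0003,-0.0015,0,0,0,0,0.22],[0.0003,-0.003,0,0,0,0,0.22],[0.0003,-0.0045,0,0,0,0,0.22],[0.0003,-0.0045,0,0,0,0,0.22]]'
```

```text
time: 12.2
ee_pos: [0.5423, 0.1863, 0.0409]
tcp_rot: [180.0, 0.0, -10.0]
wrist_force: [0.7, -5.5, 4.4]
opening: 0.024
```

```bash
python3 -m creep '[[0,-0.0004,0,0,0,0,0.22],[0,-0.0008,0,0,0,0,0.22],[0,-0.0008,0,0,0,0,0.22]]'
```

```text
time: 12.5
ee_pos: [0.5425, 0.1869, 0.0409]
tcp_rot: [180.0, 0.0, -10.0]
wrist_force: [0.2, -5.8, 4.8]
opening: 0.0242
```

```bash
python3 -m creep '[[0,-0.0005,0,0,0,0,0.22],[0,-0.001,0,0,0,0,0.22],[0,-0.001,0,0,0,0,0.22]]'; python3 - <<'E'
from h import *
to(.5385,.1644,.0409,-10)
for n,(x0,y0,w,h,K) in(("scene",(320,240,80,95,6)),):
    i=optics.camera(n)[:,:,::-1]; cv2.imwrite(f"pics/{n}9.png",i)
    cv2.imwrite(f"pics/{n}9z.png",cv2.resize(i[y0:y0+h,x0:x0+w],None,fx=K,fy=K,interpolation=cv2.INTER_CUBIC))
E
```

```text
time: 12.8
ee_pos: [0.5426, 0.1878, 0.0409]
tcp_rot: [180.0, 0.0, -10.0]
wrist_force: [1.1, -5.4, 4.2]
opening: 0.024
t 12.8 pos [0.5426 0.1878 0.0409] rpy [ 1.7995e+02  1.0000e-02 -1.0010e+01] open 0.024 F [ 1.05 -5.41  4.22] M [-1.028 -0.142  0.024]
shift [0.0, 0.0238, 0.0001] turn [0.0009, 0.0001, -0.0001]
```

View pics/scene9z.png

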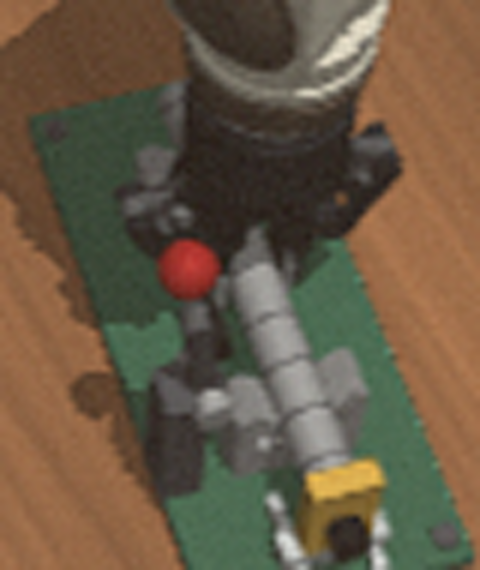

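```bash
for k in 1 2; do python3 -m creep '[[0,-0.0005,0,0,0,0,0.22],[0,-0.001,0,0,0,0,0.22],[0,-0.001,0,0,0,0,0.22]]'; done
```

```text
time: 13.15
ee_pos: [0.5428, 0.1888, 0.0409]
tcp_rot: [179.9, 0.0, -10.0]
wrist_force: [0.7, -5.6, 4.4]
opening: 0.0238
time: 13.45
ee_pos: [0.5429, 0.1892, 0.0409]
tcp_rot: [179.9, 0.0, -10.0]
wrist_force: [0.3, -9.1, 5.8]
opening: 0.0238
```

```bash
python3 -m creep '[[0,-0.0004,0,0,0,0,0.22],[0,-0.0008,0,0,0,0,0.22],[0,-0.0008,0,0,0,0,0.22]]' 45
```

```text
time: 13.75
ee_pos: [0.5428, 0.1893, 0.0409]
tcp_rot: [179.8, 0.0, -10.1]
wrist_force: [-0.8, -13.2, 6.8]
opening: 0.0239
```

```bash
python3 -m creep '[[0,-0.0004,0,0,0,0,0.22],[0,-0.0008,0,0,0,0,0.22],[0,-0.0008,0,0,0,0,0.22],[0,-0.0008,0,0,0,0,0.22]]' 45; python3 - <<'E'
from h import *
to(.5385,.1644,.0409,-10)
for n,(x0,y0,w,h,K) in(("scene",(320,240,80,95,6)),):
    i=optics.camera(n)[:,:,::-1]; cv2.imwrite(f"pics/{n}10.png",i)
    cv2.imwrite(f"pics/{n}10z.png",cv2.resize(i[y0:y0+h,x0:x0+w],None,fx=K,fy=K,interpolation=cv2.INTER_CUBIC))
E
```

```text
time: 14.15
ee_pos: [0.5428, 0.1892, 0.0409]
tcp_rot: [179.7, 0.0, -10.1]
wrist_force: [-2.5, -16.8, 8.7]
opening: 0.0238
t 14.15 pos [0.5428 0.1892 0.0409] rpy [ 1.7972e+02  2.0000e-02 -1.0090e+01] open 0.0238 F [ -2.51 -16.79   8.69] M [-3.231  0.316  0.132]
shift [0.0001, 0.0252, 0.0001] turn [0.005, 0.0003, -0.0016]
```

View pics/scene10z.png

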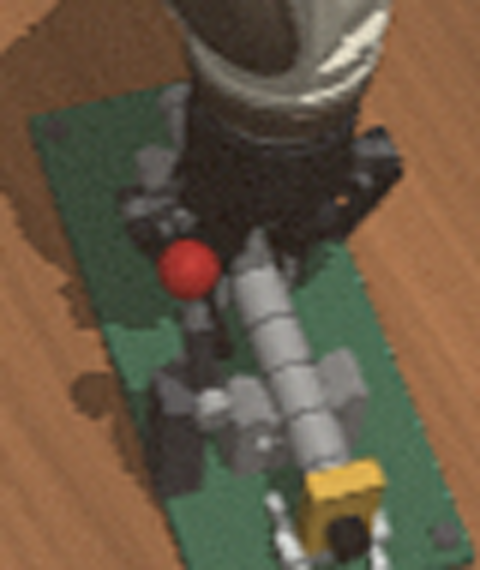

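The post bears on the stop: total push is 17 N, of which about 5.5 N is sliding friction, and the tool no longer advances. Letting go.

```bash
python3 -m creep '[[0,0.0005,0,0,0,0,0.28],[0,0.0005,0,0,0,0,0.3],[0,0.0005,0,0,0,0,0.33],[0,0.0005,0,0,0,0,0.37],[0,0.0005,0,0,0,0,0.42],[0,0.0005,0,0,0,0,0.46],[0,0.0005,0,0,0,0,0.5],[0,0.0005,0,0,0,0,0.5]]' ; python3 - <<'E'
from h import *
to(.5385,.1644,.0409,-10)
E
```

```text
time: 15.0
ee_pos: [0.5433, 0.1912, 0.0408]
tcp_rot: [180.0, 0.0, -10.0]
wrist_force: [-0.6, 0.5, -0.1]
opening: 0.0428
t 15.0 pos [0.5433 0.1912 0.0408] rpy [179.99   0.    -9.99] open 0.0428 F [-0.59  0.47 -0.07] M [-0.005  0.009  0.025]
shift [-0.0, 0.0273, -0.0001] turn [0.0002, 0.0001, 0.0002]
```

```bash
python3 -m creep '[[0,0,-0.01,0,0,0,0.5],[0,0,-0.03,0,0,0,0.5],[0,0.005,-0.07,0,0,0,0.5],[-0.02,0.01,-0.12,0,0,0,0.8],[-0.04,0.02,-0.17,0,0,0,0.8],[-0.06,0.03,-0.21,0,0,0,0.8],[-0.06,0.03,-0.21,0,0,0,0.8],[-0.06,0.03,-0.21,0,0,0,0.8]]' ; python3 - <<'E'
from h import *
to(.614,.2475,.25,80); to(.614,.2475,.25,-100); print(bot.get_obs()["q"].round(1))
for n,(x0,y0,w,h,K) in(("top",(190,180,140,110,5)),("scene",(320,240,90,110,5.4)),):
    i=optics.camera(n)[:,:,::-1]; cv2.imwrite(f"pics/{n}11.png",i)
    cv2.imwrite(f"pics/{n}11z.png",cv2.resize(i[y0:y0+h,x0:x0+w],None,fx=K,fy=K,interpolation=cv2.INTER_CUBIC))
E
```

```text
time: 15.8
ee_pos: [0.4793, 0.1722, 0.2532]
tcp_rot: [-179.9, -0.2, -10.0]
wrist_force: [-0.6, 0.7, -0.2]
opening: 0.0683
t 15.8 pos [0.4793 0.1722 0.2532] rpy [-179.89   -0.21  -10.  ] open 0.0683 F [-0.58  0.71 -0.18] M [-0.06  -0.024 -0.016]
shift [0.1195, -0.0975, 0.0038] turn [0.0014, -0.0044, -1.5707]
t 15.8 pos [0.4793 0.1722 0.2532] rpy [-179.89   -0.21  -10.  ] open 0.0683 F [-0.58  0.71 -0.18] M [-0.06  -0.024 -0.016]
shift [0.1195, -0.0975, 0.0038] turn [-0.0044, -0.0014, 1.5709]
[ 19.8  -0.3   7.1  97.1  -0.  119.8]
```

View pics/scene11z.png

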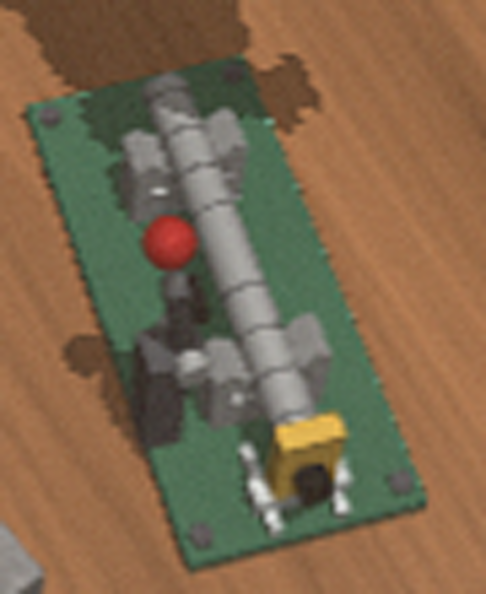

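View pics/top11z.png

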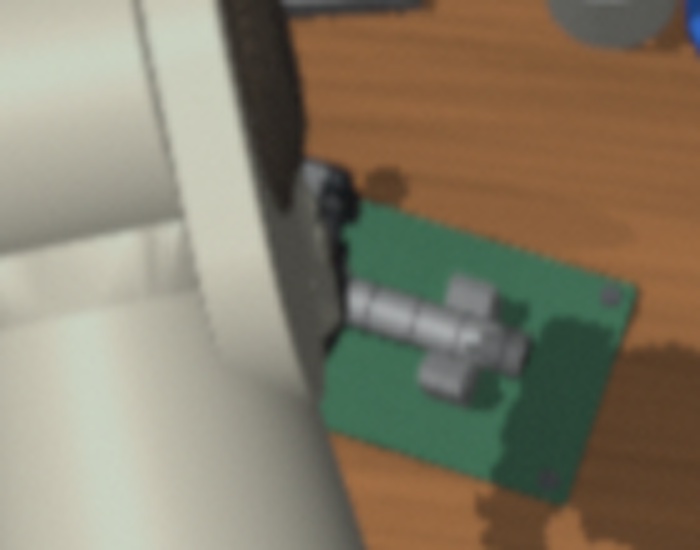

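The post is seated in both Vs and its end touches the stop near (374,317). Moving above the ball with the jaws turned along the jig's y.

```bash
python3 -m creep '[[0.01,-0.008,-0.02,0,0,-0.14,0.8],[0.025,-0.02,-0.03,0,0,-0.28,0.8],[0.045,-0.036,-0.03,0,0,-0.42,0.8],[0.065,-0.053,-0.03,0,0,-0.56,0.8],[0.085,-0.07,-0.03,0,0,-0.7,0.8],[0.1,-0.083,-0.03,0,0,-0.84,0.8],[0.115,-0.093,-0.03,0,0,-0.98,0.8],[0.1195,-0.0975,-0.03,0,0,-1.12,0.8]]' ; python3 - <<'E'
from h import *
to(.614,.2475,.26,80)
E
```

```text
time: 16.7
ee_pos: [0.615, 0.2479, 0.2769]
tcp_rot: [-179.9, 0.2, 54.5]
wrist_force: [0.0, 0.1, -0.6]
opening: 0.0683
t 16.7 pos [0.615  0.2479 0.2769] rpy [-179.86    0.25   54.51] open 0.0683 F [ 0.05  0.08 -0.64] M [0.021 0.033 0.018]
shift [-0.0008, -0.0005, 0.0169] turn [-0.0034, 0.0037, -0.445]
```

```bash
python3 -m creep '[[-0.0008,-0.0005,0.005,0,0,-0.14,0.8],[-0.0008,-0.0005,0.01,0,0,-0.28,0.8],[-0.0008,-0.0005,0.017,0,0,-0.42,0.8],[-0.0008,-0.0005,0.027,0,0,-0.445,0.8],[-0.0008,-0.0005,0.027,0,0,-0.445,0.8]]' ; python3 - <<'E'
from h import *
to(.614,.2475,.18,80)
for n,(x0,y0,w,h,K) in(("scene",(310,215,100,120,5)),):
    i=optics.camera(n)[:,:,::-1]; cv2.imwrite(f"pics/{n}12.png",i)
    cv2.imwrite(f"pics/{n}12z.png",cv2.resize(i[y0:y0+h,x0:x0+w],None,fx=K,fy=K,interpolation=cv2.INTER_CUBIC))
    h=cv2.cvtColor(i,cv2.COLOR_BGR2HSV); m=cv2.inRange(h,(0,170,60),(8,255,255)); m[:215]=0;m[345:]=0;m[:,:310]=0;m[:,410:]=0
    print(cv2.minEnclosingCircle(big(m)), proj(n,[.614,.2475,.195]), proj(n,bot.get_obs()["ee_pos"]))
E
```

```text
time: 17.2
ee_pos: [0.6125, 0.2468, 0.2499]
tcp_rot: [-179.7, 0.2, 79.7]
wrist_force: [0.2, -0.8, -1.7]
opening: 0.0683
t 17.2 pos [0.6125 0.2468 0.2499] rpy [-179.74    0.19   79.68] open 0.0683 F [ 0.21 -0.82 -1.7 ] M [ 0.009 -0.01   0.012]
shift [0.0012, 0.0017, 0.0699] turn [-0.0046, 0.0032, -0.0056]
((350.92425537109375, 284.19696044921875), 4.332732677459717) [351.35779104 284.191611  ] [353.16380767 271.74350619]
```

View pics/scene12z.png

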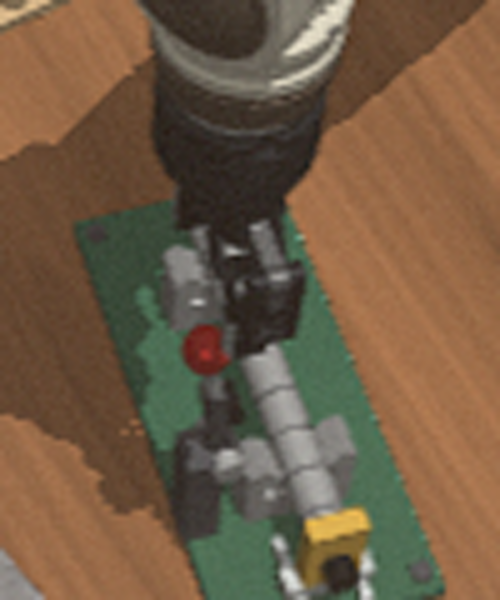

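```bash
python3 -m creep '[[0.001,0.0015,0.015,-0.003,0.002,0,0.8],[0.001,0.0015,0.035,-0.003,0.002,0,0.8],[0.001,0.0015,0.055,-0.003,0.002,0,0.8],[0.001,0.0015,0.068,-0.003,0.002,0,0.8],[0.001,0.0015,0.074,-0.003,0.002,0,0.8],[0.001,0.0015,0.074,-0.003,0.002,0,0.8]]' ; python3 - <<'E'
from h import *
to(.614,.2475,.175,80)
for n,(x0,y0,w,h,K) in(("scene",(310,215,100,120,5)),):
    i=optics.camera(n)[:,:,::-1]; cv2.imwrite(f"pics/{n}13.png",i)
    cv2.imwrite(f"pics/{n}13z.png",cv2.resize(i[y0:y0+h,x0:x0+w],None,fx=K,fy=K,interpolation=cv2.INTER_CUBIC))
E
```

```text
time: 17.85
ee_pos: [0.6142, 0.2476, 0.1788]
tcp_rot: [179.9, -0.0, 79.6]
wrist_force: [-0.0, 0.4, 0.3]
opening: 0.0684
t 17.85 pos [0.6142 0.2476 0.1788] rpy [ 1.7992e+02 -4.0000e-02  7.9630e+01] open 0.0684 F [-0.05  0.39  0.32] M [ 0.006 -0.011  0.009]
shift [-0.0001, -0.0002, 0.0038] turn [0.0015, -0.0008, -0.0064]
```

View pics/scene13z.png

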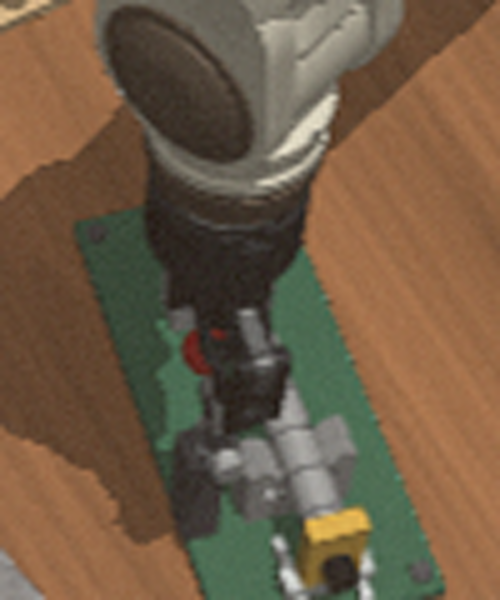

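```bash
python3 -m creep '[[0,0,0.004,0,0,-0.006,0.7],[0,0,0.004,0,0,-0.006,0.6],[0,0,0.004,0,0,-0.006,0.5],[0,0,0.004,0,0,-0.006,0.42],[0,0,0.004,0,0,-0.006,0.37],[0,0,0.004,0,0,-0.006,0.34],[0,0,0.004,0,0,-0.006,0.34]]' 20; python3 - <<'E'
from h import *
to(.614,.2475,.175,80)
for n,(x0,y0,w,h,K) in(("scene",(320,250,60,70,8)),):
    i=optics.camera(n)[:,:,::-1]; cv2.imwrite(f"pics/{n}14.png",i)
    cv2.imwrite(f"pics/{n}14z.png",cv2.resize(i[y0:y0+h,x0:x0+w],None,fx=K,fy=K,interpolation=cv2.INTER_CUBIC))
E
```

```text
time: 18.6
ee_pos: [0.6144, 0.2473, 0.176]
tcp_rot: [179.8, -0.1, 80.0]
wrist_force: [0.4, -3.4, 1.2]
opening: 0.029
t 18.6 pos [0.6144 0.2473 0.176 ] rpy [ 1.7981e+02 -7.0000e-02  7.9990e+01] open 0.029 F [ 0.39 -3.4   1.19] M [-0.686  0.224  0.004]
shift [0.0002, -0.0005, 0.001] turn [0.0033, -0.0011, -0.0001]
```

View pics/scene14z.png

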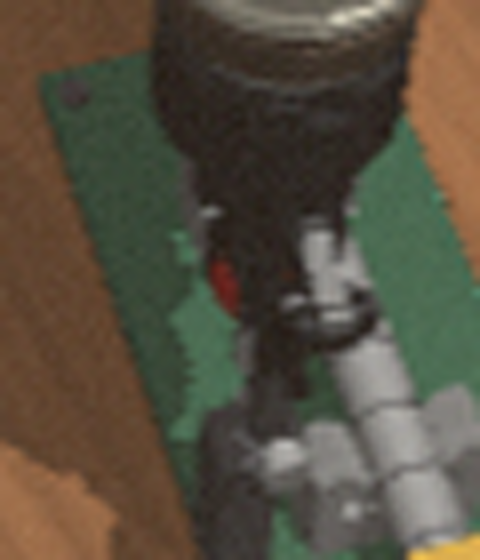

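```bash
python3 -m creep '[[-0.001,0,0,0,0,0,0.34],[-0.0018,0,0,0,0,0,0.33],[-0.0018,0,0,0,0,0,0.31],[-0.0018,0,0,0,0,0,0.28],[-0.0018,0,0,0,0,0,0.24],[-0.0018,0,0,0,0,0,0.24]]' 20; python3 - <<'E'
from h import *
to(.614,.2475,.175,80)
E
```

```text
time: 19.25
ee_pos: [0.614, 0.2456, 0.1758]
tcp_rot: [179.8, -0.1, 80.0]
wrist_force: [-1.9, -4.9, 1.4]
opening: 0.0249
t 19.25 pos [0.614  0.2456 0.1758] rpy [ 1.7983e+02 -6.0000e-02  8.0000e+01] open 0.0249 F [-1.86 -4.93  1.38] M [-0.964  0.32  -0.002]
shift [0.0019, -0.0004, 0.0008] turn [0.003, -0.0011, 0.0]
```

```bash
python3 -m creep '[[-0.0008,0,0,0,0,0,0.24],[-0.0008,-0.005,-0.0005,0,0,0,0.24],[-0.0008,-0.011,-0.0009,0,0,0,0.24],[-0.0008,-0.017,-0.0009,0,0,0,0.24],[-0.0008,-0.017,-0.0009,0,0,0,0.24]]' 25; python3 - <<'E'
from h import *
to(.614,.2475,.175,80)
E
```

```text
time: 19.75
ee_pos: [0.5961, 0.2486, 0.1767]
tcp_rot: [179.9, -0.1, 80.1]
wrist_force: [-0.2, 1.3, 0.5]
opening: 0.0242
t 19.75 pos [0.5961 0.2486 0.1767] rpy [ 1.7987e+02 -1.2000e-01  8.0060e+01] open 0.0242 F [-0.19  1.3   0.49] M [0.205 0.097 0.053]
shift [0.002, 0.0178, 0.0017] turn [0.0022, -0.0021, 0.0011]
```

```bash
python3 - <<'E'
from h import *
for n,(x0,y0,w,h,K) in(("scene",(320,250,60,70,8)),):
    i=optics.camera(n)[:,:,::-1]; cv2.imwrite(f"pics/{n}15.png",i)
    cv2.imwrite(f"pics/{n}15z.png",cv2.resize(i[y0:y0+h,x0:x0+w],None,fx=K,fy=K,interpolation=cv2.INTER_CUBIC))
E
```

```text
(no output)
```

View pics/scene15z.png

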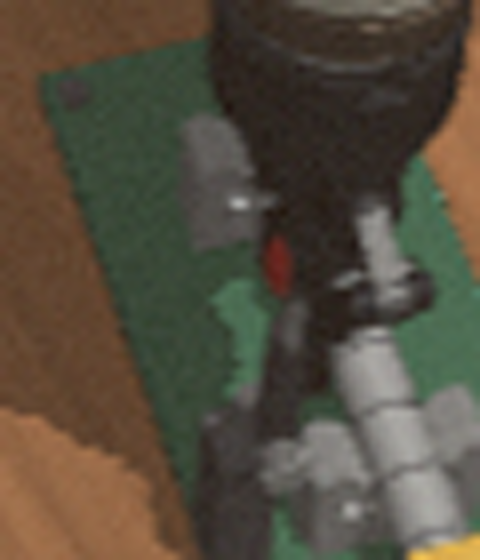

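The ball moves with the fingers and the arm is turning. Continuing the arc.

```bash
python3 -m creep '[[0,-0.0085,0.0006,0,0,0,0.24],[0,-0.017,0.002,0,0,0,0.24],[0,-0.0253,0.004,0,0,0,0.24],[0,-0.0333,0.0062,0,0,0,0.24],[0,-0.0411,0.0094,0,0,0,0.24],[0,-0.0487,0.0131,0,0,0,0.24],[0,-0.0559,0.0175,0,0,0,0.24],[0,-0.0629,0.0223,0,0,0,0.24]]' ; python3 - <<'E'
from h import *
to(.614,.2475,.175,80)
E
```

```text
time: 20.6
ee_pos: [0.5346, 0.2595, 0.154]
tcp_rot: [179.8, -0.1, 80.0]
wrist_force: [-0.3, 5.8, 3.7]
opening: 0.0241
t 20.6 pos [0.5346 0.2595 0.154 ] rpy [ 1.7983e+02 -1.4000e-01  8.0030e+01] open 0.0241 F [-0.32  5.82  3.73] M [ 1.079 -0.299 -0.025]
shift [0.002, 0.0803, -0.0208] turn [0.0029, -0.0024, 0.0006]
```

```bash
python3 -m creep '[[0.0004,-0.0066,0.0054,0,0,0,0.24],[0.0008,-0.0126,0.0114,0,0,0,0.24],[0.0008,-0.0182,0.0177,0,0,0,0.24],[0.0008,-0.0233,0.0245,0,0,0,0.24],[0.0008,-0.0278,0.0317,0,0,0,0.24],[0.0008,-0.0318,0.0392,0,0,0,0.24],[0.0008,-0.0318,0.0392,0,0,0,0.24]]' ; python3 - <<'E'
from h import *
to(.614,.2475,.175,80)
for n,(x0,y0,w,h,K) in(("scene",(310,230,90,100,5.5)),):
    i=optics.camera(n)[:,:,::-1]; cv2.imwrite(f"pics/{n}16.png",i)
    cv2.imwrite(f"pics/{n}16z.png",cv2.resize(i[y0:y0+h,x0:x0+w],None,fx=K,fy=K,interpolation=cv2.INTER_CUBIC))
E
```

```text
time: 21.3
ee_pos: [0.5033, 0.2651, 0.113]
tcp_rot: [179.9, -0.0, 80.0]
wrist_force: [-1.0, 0.3, -2.8]
opening: 0.0239
t 21.3 pos [0.5033 0.2651 0.113 ] rpy [ 1.7994e+02 -1.0000e-02  8.0020e+01] open 0.0239 F [-1.04  0.34 -2.77] M [ 0.088  0.167 -0.06 ]
shift [0.0019, 0.1121, -0.0618] turn [0.0011, -0.0003, 0.0004]
```

View pics/scene16z.png

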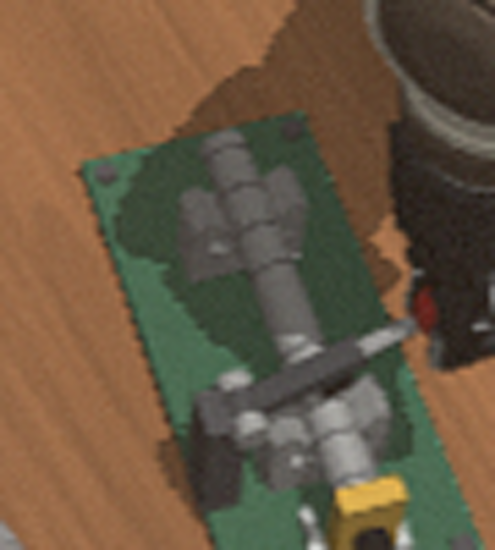

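```bash
python3 -m creep '[[0,-0.0033,0.0078,0,0,0,0.24],[0,-0.0061,0.0158,0,0,0,0.24],[0,-0.0081,0.024,0,0,0,0.24],[0,-0.0096,0.0324,0,0,0,0.24],[0,-0.01,0.036,0,0,0,0.24],[0,-0.01,0.036,0,0,0,0.24]]' ;  python3 -m creep '[[0,0,0.002,0,0,0,0.24],[0,0,0.004,0,0,0,0.24],[0,0,0.004,0,0,0,0.24]]'
```

```text
time: 21.95
ee_pos: [0.4942, 0.2668, 0.0777]
tcp_rot: [179.9, -0.0, 80.0]
wrist_force: [-1.2, -4.2, -3.1]
opening: 0.0241
time: 22.25
ee_pos: [0.4941, 0.2668, 0.0745]
tcp_rot: [179.9, -0.0, 80.0]
wrist_force: [-3.5, -4.0, 0.4]
opening: 0.0239
```

```bash
for k in 1 2; do python3 -m creep '[[0,0,0.001,0,0,0,0.24],[0,0,0.002,0,0,0,0.24],[0,0,0.002,0,0,0,0.24]]'; done
```

```text
time: 22.55
ee_pos: [0.4942, 0.2669, 0.0728]
tcp_rot: [179.9, -0.1, 80.0]
wrist_force: [-4.6, -5.0, 0.3]
opening: 0.0238
time: 22.85
ee_pos: [0.4942, 0.2668, 0.0707]
tcp_rot: [179.9, -0.1, 80.0]
wrist_force: [-3.8, -5.2, 0.8]
opening: 0.0247
```

```bash
for k in 1 2; do python3 -m creep '[[-0.0003,-0.0002,0.0005,0,0,0,0.24],[-0.0004,-0.0003,0.001,0,0,0,0.24],[-0.0004,-0.0003,0.001,0,0,0,0.24]]'; done
```

```text
time: 23.15
ee_pos: [0.4942, 0.2668, 0.07]
tcp_rot: [179.8, -0.1, 80.0]
wrist_force: [-3.8, -4.3, 1.9]
opening: 0.0241
time: 23.45
ee_pos: [0.4941, 0.2668, 0.069]
tcp_rot: [179.8, -0.1, 80.0]
wrist_force: [-1.1, -0.9, 1.6]
opening: 0.0248
```

```bash
for k in 1 2; do python3 -m creep '[[0,0,0.0005,0,0,0,0.24],[0,0,0.001,0,0,0,0.24],[0,0,0.001,0,0,0,0.24]]'; done
```

```text
time: 23.75
ee_pos: [0.4941, 0.2667, 0.0678]
tcp_rot: [179.8, -0.1, 80.0]
wrist_force: [-0.3, 1.5, -0.3]
opening: 0.0244
time: 24.05
ee_pos: [0.4941, 0.2667, 0.0668]
tcp_rot: [179.8, -0.1, 80.0]
wrist_force: [1.0, 2.2, 0.8]
opening: 0.024
```

```bash
python3 - <<'E'
from h import *
for n,(x0,y0,w,h,K) in(("scene",(330,260,80,70,8)),):
    i=optics.camera(n)[:,:,::-1]; cv2.imwrite(f"pics/{n}17.png",i)
    cv2.imwrite(f"pics/{n}17z.png",cv2.resize(i[y0:y0+h,x0:x0+w],None,fx=K,fy=K,interpolation=cv2.INTER_CUBIC))
E
```

```text
(no output)
```

View pics/scene17z.png

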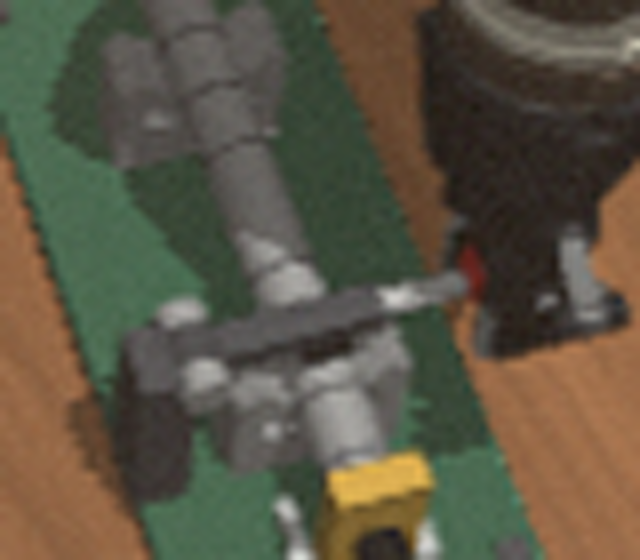

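```bash
python3 - <<'E'
from h import *
a=np.radians(-10);X=np.array([np.cos(a),np.sin(a)]);Y=np.array([-X[1],X[0]])
for J in((.5462,.1961),(.5436,.1939)):
  for th in(0,3,6,9,12):
    t=np.radians(th); p=np.array(J)+X*(.046-.108*np.cos(t))+.065*Y; q=np.array(J)+X*(.046-.09*np.cos(t))+.065*Y
    f=lambda u:((u-[330,260]+.5)*8).round(0)
    print(th,f(proj("scene",[*p,.088+.108*np.sin(t)])),f(proj("scene",[*q,.088+.09*np.sin(t)])))
E
```

```text
0 [494. 284.] [444. 297.]
3 [495. 275.] [445. 290.]
6 [496. 267.] [446. 283.]
9 [496. 260.] [445. 276.]
12 [495. 252.] [445. 270.]
0 [497. 276.] [447. 289.]
3 [498. 267.] [448. 282.]
6 [499. 259.] [449. 275.]
9 [499. 251.] [449. 268.]
12 [498. 244.] [448. 262.]
```

```bash
for k in 1 2 3; do python3 -m creep '[[0,0,0.0005,0,0,0,0.24],[0,0,0.001,0,0,0,0.24],[0,0,0.001,0,0,0,0.24]]' 30; done
```

```text
time: 24.4
ee_pos: [0.494, 0.2667, 0.0659]
tcp_rot: [179.8, -0.1, 80.0]
wrist_force: [1.6, 3.6, 0.9]
opening: 0.0244
time: 24.7
ee_pos: [0.494, 0.2667, 0.0648]
tcp_rot: [179.8, -0.1, 80.0]
wrist_force: [1.0, 5.2, 1.5]
opening: 0.0241
time: 25.0
ee_pos: [0.494, 0.2667, 0.0638]
tcp_rot: [179.8, -0.1, 80.0]
wrist_force: [1.3, 5.1, 1.4]
opening: 0.0245
```

```bash
python3 - <<'E'
from h import *
for n,(x0,y0,w,h,K) in(("scene",(330,260,80,70,8)),):
    i=optics.camera(n)[:,:,::-1]; cv2.imwrite(f"pics/{n}18.png",i)
    cv2.imwrite(f"pics/{n}18z.png",cv2.resize(i[y0:y0+h,x0:x0+w],None,fx=K,fy=K,interpolation=cv2.INTER_CUBIC))
E
```

```text
(no output)
```

View pics/scene18z.png

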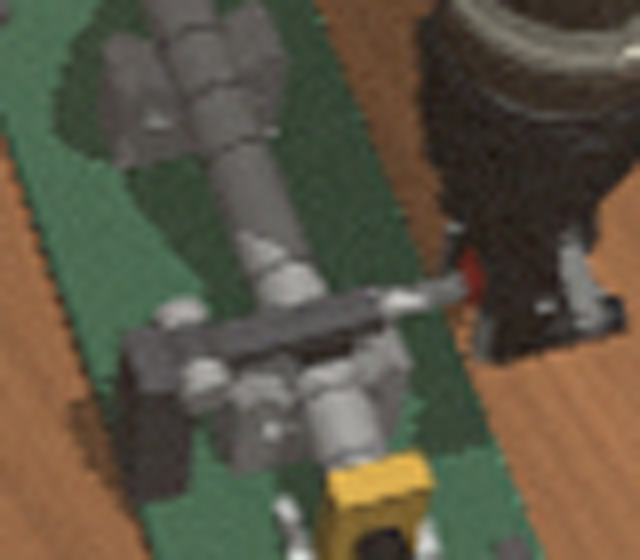

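```bash
for k in 1 2; do python3 -m creep '[[0.0003,0,0.0005,0,0,0,0.24],[0.0003,0,0.001,0,0,0,0.24],[0.0003,0,0.001,0,0,0,0.24]]' 30; done
```

```text
time: 25.35
ee_pos: [0.494, 0.2667, 0.0628]
tcp_rot: [179.8, -0.1, 80.0]
wrist_force: [1.8, 3.7, 1.2]
opening: 0.0238
time: 25.65
ee_pos: [0.4941, 0.2668, 0.0622]
tcp_rot: [179.8, -0.1, 80.0]
wrist_force: [0.5, 0.2, 4.9]
opening: 0.0239
```

Fz is rising to 4.9 N with less travel, so the pad is making contact. Pressing on.

```bash
for k in 1 2; do python3 -m creep '[[0,0,0.0004,0,0,0,0.24],[0,0,0.0008,0,0,0,0.24],[0,0,0.0008,0,0,0,0.24]]' 45; done
```

```text
time: 25.95
ee_pos: [0.4941, 0.2668, 0.062]
tcp_rot: [179.8, -0.1, 80.0]
wrist_force: [-2.2, -0.1, 10.2]
opening: 0.0236
time: 26.25
ee_pos: [0.4941, 0.2668, 0.0617]
tcp_rot: [179.8, -0.1, 80.0]
wrist_force: [-3.3, -0.8, 14.0]
opening: 0.0236
```

```bash
python3 -m creep '[[0,0.0003,0.0005,0,0,0,0.24],[0,0.0003,0.001,0,0,0,0.24],[0,0.0003,0.001,0,0,0,0.24],[0,0.0003,0.001,0,0,0,0.24]]' 45; python3 - <<'E'
from h import *
to(.494,.2668,.0617,80)
E
```

```text
time: 26.65
ee_pos: [0.4941, 0.2668, 0.0613]
tcp_rot: [179.8, -0.1, 80.0]
wrist_force: [-6.9, -1.6, 19.8]
opening: 0.0238
t 26.65 pos [0.4941 0.2668 0.0613] rpy [ 1.7978e+02 -1.2000e-01  8.0010e+01] open 0.0238 F [-6.95 -1.62 19.76] M [-0.334  1.106 -0.009]
shift [-0.0, -0.0001, -0.0004] turn [0.0038, -0.0021, 0.0002]
```

About 20 N on the ball puts roughly 40 N on the pad. Releasing and retreating straight up.

```bash
python3 -m creep '[[0,0,0,0,0,0,0.3],[0,0,0,0,0,0,0.36],[0,0,0,0,0,0,0.45],[0,0,0,0,0,0,0.6],[0,0,0,0,0,0,0.7],[0,0,0,0,0,0,0.75],[0,0,0,0,0,0,0.75]]' ; python3 -m creep '[[0,0,-0.01,0,0,0,0.75],[0,0,-0.03,0,0,0,0.75],[0,0,-0.06,0,0,0,0.75],[0,-0.03,-0.1,0,0,0,0.75],[0,-0.07,-0.13,0,0,0,0.75],[0,-0.11,-0.16,0,0,0,0.75],[-0.04,-0.14,-0.19,0,0,0,0.75],[-0.08,-0.17,-0.2,0,0,0,0.75]]'; python3 - <<'E'
from h import *
for n,(x0,y0,w,h,K) in(("top",(190,180,140,110,5)),("scene",(325,245,80,85,7)),):
    i=optics.camera(n)[:,:,::-1]; cv2.imwrite(f"pics/{n}19.png",i)
    cv2.imwrite(f"pics/{n}19z.png",cv2.resize(i[y0:y0+h,x0:x0+w],None,fx=K,fy=K,interpolation=cv2.INTER_CUBIC))
E
```

```text
time: 27.35
ee_pos: [0.4943, 0.267, 0.0591]
tcp_rot: [179.8, -0.1, 80.0]
wrist_force: [0.2, 0.2, -0.3]
opening: 0.0637
time: 28.15
ee_pos: [0.3176, 0.2234, 0.2592]
tcp_rot: [179.7, -0.2, 80.1]
wrist_force: [0.2, -0.8, 0.7]
opening: 0.0641
```

View pics/scene19z.png

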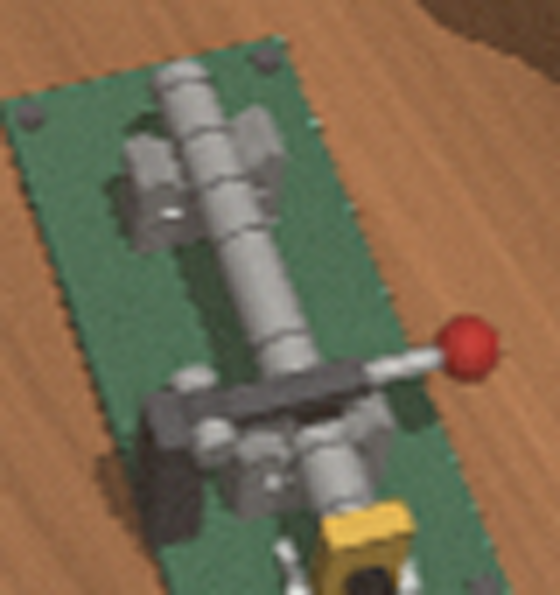

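View pics/top19.png

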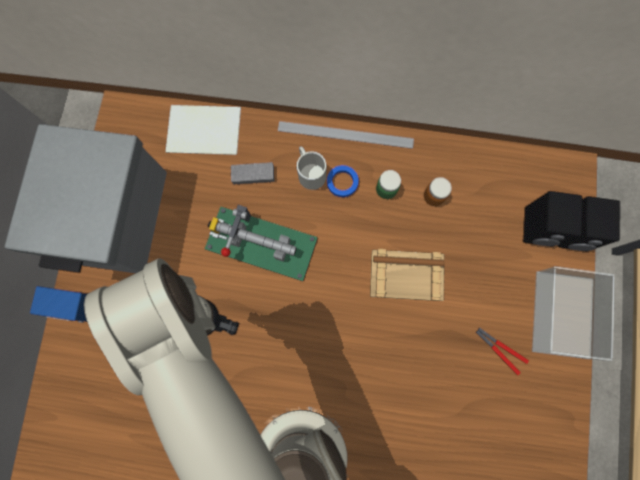

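```bash
python3 - <<'E'
from h import *
r={}
for n,b in(("top",(200,190,260,270)),("scene",(310,240,410,345))):
    h=cv2.cvtColor(cv2.imread(f"pics/{n}19.png"),cv2.COLOR_BGR2HSV); m=cv2.inRange(h,(0,170,60),(8,255,255)); k=np.zeros_like(m);k[b[1]:b[3],b[0]:b[2]]=255
    r[n]=cv2.minEnclosingCircle(big(m&k))[0]
print(r,tri(r["top"],r["scene"]))
o=bot.get_obs(); print(o["time"],o["wrist_force"],o["opening"])
E
python3 - <<'E'
import cv2
i=cv2.imread("pics/top19.png")[200:265,200:305]
cv2.imwrite("pics/top19y.png",cv2.resize(i,None,fx=7,fy=7,interpolation=cv2.INTER_CUBIC))
E
```

```text
{'top': (225.0, 252.0), 'scene': (391.5, 294.125)} (array([0.49360003, 0.26813931, 0.08616437]), [np.float64(3.81799071338148e-05), np.float64(3.81799071338963e-05)])
28.25 [1.3218351  1.22867789 0.52649373] 0.06403796797670104
```

View pics/top19y.png

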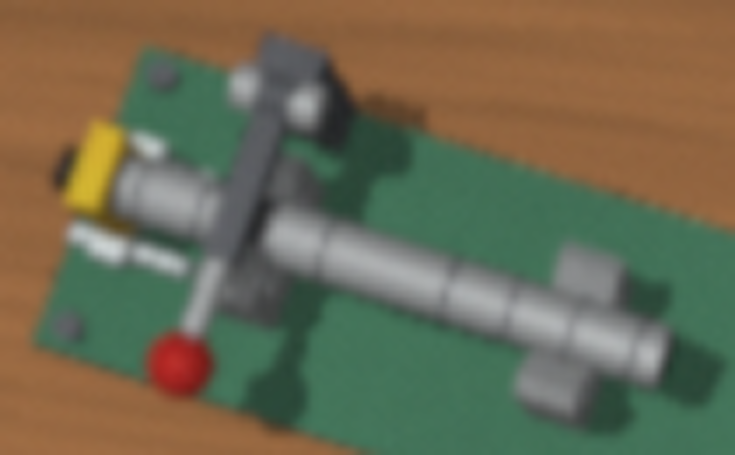

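The ball triangulates to z ≈ 86 mm, which is level within error. The arm lies across the post, the post's end meets the yellow stop at about (215,227) in the top view, and everything else looks unmoved. Letting the robot settle, then handing in.

```bash
python3 -m creep '[[0,0,0,0,0,0,0.75],[0,0,0,0,0,0,0.75],[0,0,0,0,0,0,0.75]]'; python3 -c "
from workcell import bot
print(bot.job_done())"
```

```text
time: 28.55
ee_pos: [0.319, 0.2237, 0.2557]
tcp_rot: [179.9, -0.0, 80.0]
wrist_force: [-0.7, -0.8, 0.4]
opening: 0.0644
the job is handed in; nothing more can be done
None
```

The post is clamped in the jig, and I handed the job in at 28.6 s of the 72 s allowed; the system gave no verdict.

- **Lowering:** I set the post down about 30 mm short of the stop, with contact at about 6 N. It first touched one flank of the Vs, so I shifted it about 1.5 mm sideways until both flanks carried it. I then eased the grip so it could settle.
- **Sliding:** I regripped it and slid it until it bore on the stop. The push reached 17 N, about 11 N of it on the stop after sliding friction, and then I let go.
- **Clamping:** I swung the clamp arm over by its ball and pressed with about 20 N. By my estimate that is about 40 N at the pad.

**Last checks:**
- Pictures taken after I let go of the ball show the post seated in both Vs with its end at the stop.
- The clamp lies level across the post, with the ball measured at 86 mm against a nominal 88 mm, which is within camera error.
- The other things look unmoved and the robot is clear.

**Disagreements and limits:**
- The two cameras differed by up to about 5 mm on the jig's position, so I did the final alignment by contact force.
- I estimated the force at the pad from the force on the ball. I could not measure what remains on the pad after release.

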